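# Charge the drone batteries in the clamp dock

### The arm

A 6-joint arm with a two-finger parallel gripper is mounted at the origin on the work surface. World frame = base frame: x ahead of the robot, y to its left, z up, the work surface at z = 0. Lengths are in m, angles in degrees, forces in N, time in s.
With the tool pointing down it reaches from about 0.3 to 0.85 m from the base axis. Payload 5.4 kg.
Tool frame: the origin (TCP) lies on the mounting face of the last link; the fingertips stand 173 mm ahead of it and the grasp point (between the pads) lies 155 mm ahead of it; x points along the fingers, z is the direction in which the jaws open and shut, and the axes are right-handed (so a half turn about x gives the same grasp; the last joint's range is limited). The gripper opens to 85 mm and grips with 20 to 120 N. Pads are 22 mm wide; open, the fingers measure 114 mm over their backs; the gripper's body (76 mm by 85 mm) begins 54 mm behind the grasp point. The pads swing forward as they close: fully open they stand 13 mm farther back than shut.
Start: joints at [-79.819, 9.076, 91.501, -0, 79.423, -12.038], TCP at [0.217, -0.532, 0.405] pointing down, gripper open.
Joint ranges: [-166.64, 166.64], [-54.1, 131.32], [10.49, 154.53], [-73.88, 253.88], [9.74, 151.15], [-171.62, 171.62]. Speed limits (degrees/s): [147.25, 147.25, 180, 180, 180, 180].

### API

Orientations are given as [roll, pitch, yaw] about the fixed x, y, z axes, in that order (R = Rz(yaw) Ry(pitch) Rx(roll)).
In Python, from cell import bot gives the robot as it stands.
- The arm moves only by the shell command python3 -m handwheel 'ROWS' [FORCE]. ROWS is text: rows parted by semicolons, each of 7 numbers parted by spaces: the shift along the tool's x, y, z in mm, then the turn, a rotation vector about the tool's x, y, z in rad, then the finger opening in mm, from 0 to 85.4. A call has 1 to 10 rows; each row shifts and turns the commanded pose from where the row before left it, along the tool's axes as they then stand; what a row does not reach is not made up. A row lasts 1/12 s, in which the tool goes at most 41.7 mm and 7.16 degrees, less where a joint would pass 70% of its speed; a pose out of reach is approached as far as the arm can. A call is refused whole if a number of a shift passes 41.7 or a number of a turn 0.125, either way. A call with a gripper value outside its range is refused whole. The fingers move at their own pace and stop on an object; FORCE is the grip in N (left out, the last holds). Time passes only in rows, so rows that do not move let the fingers close. It gives the time, the measured TCP pose, the force and the opening at its end, in the units of the state.
- bot.get_state(): the state, without advancing time (a new reading comes with each control period).
- bot.get_image(name): name is "scene" or "top" or "wrist"; returns the picture (480x640x3 uint8, red, green, blue); there is no depth.
- bot.camera_model(name): a dict with "fov_y" (degrees; the focal length in pixels is half the picture's height over the tangent of half this angle, whatever the lens; pixels are square), "cx", "cy" (the principal point, pixels), "xyz" and "attitude" of the camera in the world. Camera axes: x right, y down, z forward; pixel columns grow to the right and rows downward; lengths in m; the calibration is good to about 2 mm. A picture is of the moment at which its call begins: read the wrist's pose just before it. camera_model takes no time and is no camera call; for the wrist camera it gives the pose at the moment of the call.
- bot.close_job(): hands the job in, once; it reports no verdict.
The state is a dict: "clock": time; "joint_positions": joint angles; "dq": joint speeds; "effort": joint torques, N m; "eef_pos": TCP position; "ee_rot": TCP orientation; "contact_force": force on the tool from outside, world axes, zero at the start; "torque": the same for the moment, N m; "finger_gap": finger opening in m.
Only numpy, scipy, OpenCV 4.12 (cv2) and the standard library are available. Lean on these libraries where they do the work, as an engineer would, in place of code of your own. Each camera call takes 0.05 s, during which the arm holds its last target.

### The job

Put the drone batteries on charge: flip the dock's cam lever out to free the contact bar, draw the bar fully back, and lay every battery pack from the bench in a bay of its own, grip rib up and brass terminals towards the bar. Then slide the bar up snug so that it pins all the packs against the fence, and flip the lever fully back over to lock it. Leave the other things on the bench where they are.

Things in the scene. Friction and masses are not known exactly. Their poses are not given: they have to be found in the camera images.
- dock: Charging dock: black base plate fixed to the bench (170 mm along its x, from -140 to +180 mm along its y, top 12 mm up). Origin on the table at the middle of the bays. +x points from the contact bar to the fence, +y to the cam lever's end. Four bays along y, 54 mm pitch, 50 mm clear between dividers 4 mm thick, 12 mm tall above the bay floor, which is 12 mm above the table.
- bar (a joint): Contact bar: aluminium beam across the dock with brass contacts (40 mm along the dock's x, from 26 to 46 mm above the table). Slides along the dock's x: 0 = fully back, value in m grows towards the fence (to 0.080). Clear space to the fence = 90 mm minus this value; snug on packs = 0.026. Free, it slides with about 2 N and stays where left; locked, it holds against 15 N or so.
- bar_knob (a point): Centre of the upright black cylindrical knob on the middle of the bar, for moving it: 22 mm across, 28 mm tall (from 46 to 74 mm above the table), this point 60 mm above the table. In dock coordinates x = -40 mm + bar value, y = 0.
- lever (a joint): Cam lever on the bar's +y end, swinging across the slide direction about an axis along the dock's x. 0 = locked: leans 35 degrees inward, over the bar (dock's -y). 1.22 = free: leans 35 degrees outward (+y). It stays where it is left; near the locked end the cam presses and it takes up to about 10 N at the ball, elsewhere little.
- lever_tip (a point): Centre of the black ball (18 mm across) on the end of the steel cam lever (bar 12 x 8 mm), 75 mm from the pivot; 98 mm above the table at either end of its swing, 112 mm when upright.
- lever_pivot (a point): The lever's pivot, on the bar: dock y = +147 mm, 37 mm above the table, dock x = -40 mm + bar value. Axes as the dock's.
- bay1 (a point): Centre of the floor of bay 1 when a pack lies against the fence (dock x = 38 mm, 12 mm above the table); axes as the dock's. Bays are counted from -y to +y.
- bay2 (a point): Centre of the floor of bay 2 when a pack lies against the fence (dock x = 38 mm, 12 mm above the table); axes as the dock's. Bays are counted from -y to +y.
- bay3 (a point): Centre of the floor of bay 3 when a pack lies against the fence (dock x = 38 mm, 12 mm above the table); axes as the dock's. Bays are counted from -y to +y.
- bay4 (a point): Centre of the floor of bay 4 when a pack lies against the fence (dock x = 38 mm, 12 mm above the table); axes as the dock's. Bays are counted from -y to +y.
- p1 (a point): Battery pack 1, may be absent; point half-way up: 26 mm above its underside, level with the top of its grey body (64 mm along its x, 44 wide, 26 tall). On top an upright black grip rib, 14 mm wide (y), 44 long (x), 26 taller. Terminal end at its -x: a narrower black nose (last 10 mm, 30 wide, 24 tall) with two brass contacts. About 180 g.
- p2 (a point): Battery pack 2, may be absent; point half-way up: 26 mm above its underside, level with the top of its grey body (64 mm along its x, 44 wide, 26 tall). On top an upright black grip rib, 14 mm wide (y), 44 long (x), 26 taller. Terminal end at its -x: a narrower black nose (last 10 mm, 30 wide, 24 tall) with two brass contacts. About 180 g.
- p3 (a point): Battery pack 3, may be absent; point half-way up: 26 mm above its underside, level with the top of its grey body (64 mm along its x, 44 wide, 26 tall). On top an upright black grip rib, 14 mm wide (y), 44 long (x), 26 taller. Terminal end at its -x: a narrower black nose (last 10 mm, 30 wide, 24 tall) with two brass contacts. About 180 g.
- p4 (a point): Battery pack 4, may be absent; point half-way up: 26 mm above its underside, level with the top of its grey body (64 mm along its x, 44 wide, 26 tall). On top an upright black grip rib, 14 mm wide (y), 44 long (x), 26 taller. Terminal end at its -x: a narrower black nose (last 10 mm, 30 wide, 24 tall) with two brass contacts. About 180 g.
- motor: Bystander: a small dark steel brushless motor (28 mm across, 27 mm tall with its shaft) standing among the packs. Origin at the centre of its underside.
- tape: Bystander: a blue roll of tape lying flat (66 mm across, 18 mm tall). Origin at the centre of its underside.
- driver: Bystander: a screwdriver (170 mm long) lying beyond the packs, origin under its middle.
- pliers: Bystander: pliers with orange handles (140 mm long, 12 mm tall) lying near the robot. Origin at the centre of its underside.
- prop: Bystander: an orange two-bladed propeller (120 mm long, 10 mm tall) lying flat near the robot. Origin at the centre of its underside.
- jar: Bystander: a white jar with a black lid (48 mm across, 55 mm tall). Origin at the centre of its underside.
- screws: Bystander: a clear open tray (70 x 90 x 22 mm). Origin at the centre of its underside.
- fence (a point): Middle of the fence's inner face (dock x = +70 mm, y = 0), 25 mm above the table; the fence is a grey wall 12 mm thick, 224 mm long, its top 38 mm above the table. Axes as the dock's.
Not all that is in view belongs to the job. Leave any pink or turquoise look-alike of the part that bears p2 alone.

How it is judged:
By the outcome, as a careful person would: the job done as asked, in the order asked, and still so for the second after the job is handed in, with the robot touching nothing.
Of pack1, pack2, pack3, pack4 only 3 to 4 are there at a start; the rules pass over those that are not, and their reading is None.
At some moment in a run one of pack1, pack2, pack3, pack4 may be knocked a few centimetres aside while the robot is not near it.
It also fails if it takes over 210 s, if anything falls off the work surface, if the arm or the gripper's body presses on something with over 40 N, if the wrist force passes 120 N, or if a joint passes its speed limit or range.

## Working session

There is one attempt and no reset: what is moved stays moved. The work goes in short steps, Python scripts to look and compute and a shell command to move; the robot and the scene stay as the last step left them, time stands still between calls to the robot, and variables do not carry over. Pictures are saved under pics/ and viewed, and the job is handed in when it is done.

```bash
mkdir -p pics; ls
python3 - <<'E'
from cell import bot
import cv2
print(bot.get_state())
for n in("scene","top","wrist"):
    print(n,bot.camera_model(n))
    cv2.imwrite(f"pics/{n}0.png",bot.get_image(n)[:,:,::-1])
E
```

```text
pics
{'clock': 0.0, 'joint_positions': array([-7.98175685e+01,  9.11348851e+00,  9.15760303e+01,  1.11135549e-03,
        7.94232205e+01, -1.20371764e+01]), 'dq': array([ 0.04313162, -0.02100454,  0.03647621,  0.04975792, -0.11983581,
       -0.06624075]), 'effort': array([ 4.34339991e-04, -3.96006596e+01, -3.31426585e+01, -4.08075848e-04,
        8.31560668e-03, -1.12053300e-05]), 'eef_pos': array([ 0.21737616, -0.53200794,  0.40367465]), 'ee_rot': array([167.40783463,  89.88725538,  99.62723756]), 'contact_force': array([ 0.63299452, -0.40300011, -0.10791978]), 'torque': array([ 0.09055265, -0.0046551 ,  0.01122637]), 'finger_gap': 0.0852005346060869}
scene {'fov_y': 55.11812579165026, 'cx': 324.9253672343829, 'cy': 238.32848995883305, 'xyz': array([ 1.23922934, -0.10598849,  0.75126546]), 'attitude': array([-132.56860787,   -0.39120577,   83.9283763 ])}
top {'fov_y': 44.800463007871954, 'cx': 312.774973753713, 'cy': 238.4026275016739, 'xyz': array([ 0.4576896 , -0.0385922 ,  1.40060024]), 'attitude': array([-177.04928895,    1.10022754,  -89.4388163 ])}
wrist {'fov_y': 71.62146909820271, 'cx': 318.5889519523067, 'cy': 239.3263763325954, 'xyz': array([ 0.28503478, -0.50415046,  0.37388169]), 'attitude': array([ 1.63568498e+02,  1.21375515e-01, -6.77818762e+01])}
```

View pics/top0.png

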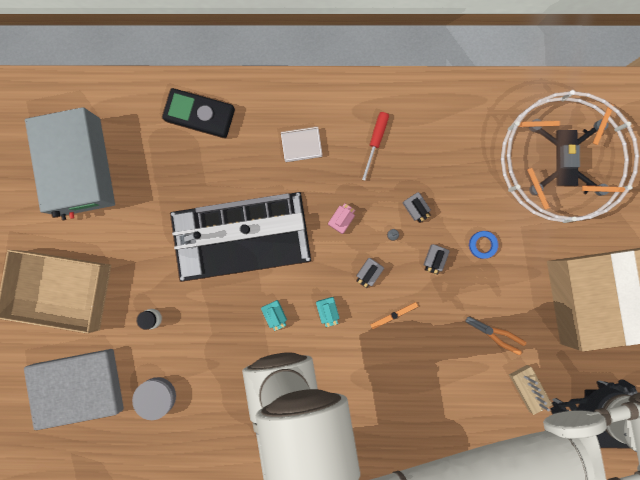

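View pics/scene0.png

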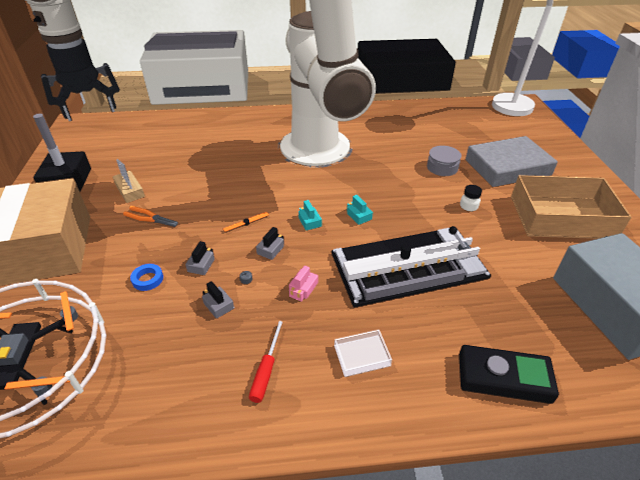

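View pics/wrist0.png

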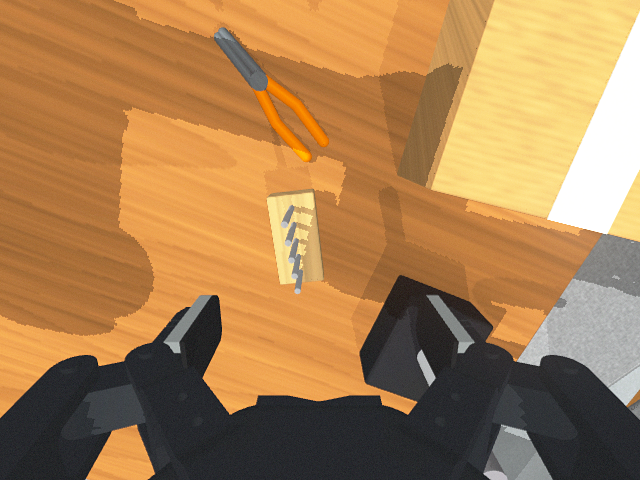

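```bash
cat > h.py <<'E'
import numpy as np, cv2
from scipy.spatial.transform import Rotation as R
from cell import bot
def cam(n):
    m=bot.camera_model(n); f=240/np.tan(np.radians(m['fov_y'])/2)
    K=np.array([[f,0,m['cx']],[0,f,m['cy']],[0,0,1.]])
    return K,R.from_euler('xyz',m['attitude'],degrees=True).as_matrix(),np.array(m['xyz'])
def back(c,px,z):
    K,Rm,t=c; o=[]
    for (u,v) in np.atleast_2d(px):
        d=Rm@np.linalg.solve(K,[u,v,1]); o.append(t+d*(z-t[2])/d[2])
    return np.array(o)
def proj(c,P):
    K,Rm,t=c; q=(np.atleast_2d(P)-t)@Rm@K.T
    return q[:,:2]/q[:,2:]
def pic(n,name,crop=None,s=1):
    im=bot.get_image(n)[:,:,::-1].copy()
    cv2.imwrite(f'pics/{name}_full.png',im)
    if crop:
        x0,y0,x1,y1=crop; im=im[y0:y1,x0:x1]
    if s!=1: im=cv2.resize(im,None,fx=s,fy=s,interpolation=cv2.INTER_CUBIC)
    cv2.imwrite(f'pics/{name}.png',im)
    return im
def tool():
    s=bot.get_state(); return np.array(s['eef_pos']),R.from_euler('xyz',s['ee_rot'],degrees=True).as_matrix(),s
def go(grasp,jaw_deg,tip=155,tilt=None):
    """to have grasp point at grasp with tool straight down and jaws along world angle jaw_deg"""
    p,Rm,s=tool(); best=None
    for a in (jaw_deg,jaw_deg+180):
        X=np.array([0,0,-1.]);Z=np.array([np.cos(np.radians(a)),np.sin(np.radians(a)),0]);T=np.c_[X,np.cross(Z,X),Z]
        rv=R.from_matrix(Rm.T@T).as_rotvec()
        print('jaw %.0f'%a,'rotvec tool',rv.round(3),'-> j6 approx',round(s['joint_positions'][5]+np.degrees(rv[0]),1))
        if best is None or np.linalg.norm(rv)<np.linalg.norm(best[0]): best=(rv,T)
    tgt=np.array(grasp)-np.array([0,0,-1])*tip/1000
    d=tgt-p
    print('TCP now',p.round(4),'target',tgt.round(4))
    print('shift in present axes mm',(Rm.T@d*1e3).round(1),' in final axes mm',(best[1].T@d*1e3).round(1))
E
python3 - <<'E'
import cv2
im=cv2.imread('pics/top0.png')
cv2.imwrite('pics/a.png',cv2.resize(im[185:290,160:320],None,fx=5,fy=5,interpolation=cv2.INTER_CUBIC))
cv2.imwrite('pics/b.png',cv2.resize(im[185:295,330:470],None,fx=5,fy=5,interpolation=cv2.INTER_CUBIC))
E
```

```text
(no output)
```

View pics/a.png

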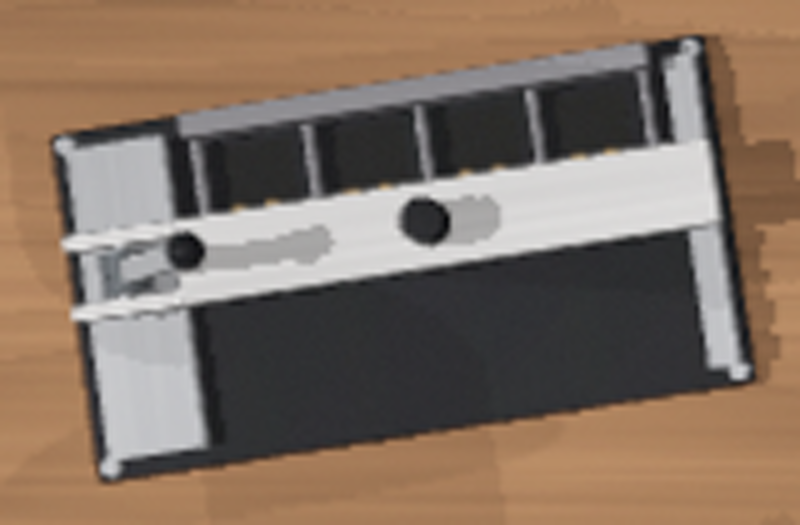

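View pics/b.png

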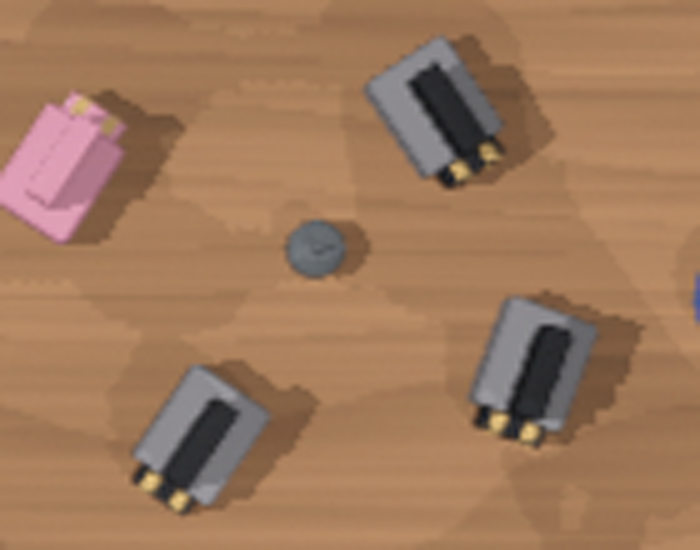

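Run:
```python
from h import *
c=cam('top')
a=np.array([[52,137],[705,37],[752,378],[103,480]])/5+[160,185]
P=back(c,a,.012)[:,:2]; D=np.array([[85,180],[85,-140],[-85,-140],[-85,180]])/1e3
dc=D.mean(0);pc=P.mean(0)
M=(D-dc).T@(P-pc);U,S,V=np.linalg.svd(M);Rt=(U@V).T
t=pc-Rt@dc; print('dock',t,np.degrees(np.arctan2(Rt[1,0],Rt[0,0])),'res mm',(((D@Rt.T+t)-P)*1e3).round(1))
k=back(c,np.array([[425,217]])/5+[160,185],.074)[0]; print('knob in dock',Rt.T@(k[:2]-t))
k=back(c,np.array([[187,250]])/5+[160,185],.098)[0]; print('tip in dock',Rt.T@(k[:2]-t))
for n,r in dict(A=[[428,75],[480,145]],B=[[553,330],[527,415]],C=[[222,405],[180,485]],pink=[[75,125],[45,195]]).items():
    q=back(c,np.array(r)/5+[330,185],.052)[:,:2]; print(n,q.mean(0).round(4),'len',np.linalg.norm(q[0]-q[1]).round(3),'ang(term->tail)',np.degrees(np.arctan2(*(q[0]-q[1])[::-1])).round(1))
```

```text
dock [0.53526457 0.1421635 ] 9.268108591163704 res mm [[ 1.5  1.6]
 [ 2.4 -0.4]
 [-2.1 -3.6]
 [-1.9  2.4]]
knob in dock [ 0.01208812 -0.00119535]
tip in dock [0.0116248  0.10407725]
A [ 0.6021 -0.2617] len 0.04 ang(term->tail) 36.6
B [ 0.4808 -0.3013] len 0.041 ang(term->tail) -17.0
C [ 0.4459 -0.1454] len 0.042 ang(term->tail) -27.4
pink [ 0.5773 -0.0794] len 0.035 ang(term->tail) -22.7
```

Run:
```python
from h import *
p,Rm,s=tool(); print(Rm.round(3))
# view over dock: grasp pt at dock(-10,40) world z .27
th=np.radians(9.3);D=np.array([[np.cos(th),-np.sin(th)],[np.sin(th),np.cos(th)]])
g=D@[-.06,.06]+[.5353,.1422]
go([*g,.25],9.3)
```

```text
[[-0.     0.926  0.378]
 [ 0.001  0.378 -0.926]
 [-1.     0.    -0.001]]
jaw 9 rotvec tool [-1.345e+00 -1.000e-03 -1.000e-03] -> j6 approx -89.1
jaw 189 rotvec tool [ 1.796e+00 -1.000e-03  1.000e-03] -> j6 approx 90.9
TCP now [ 0.2174 -0.5321  0.4039] target [0.4664 0.1917 0.405 ]
shift in present axes mm [-1.000e-01  5.042e+02 -5.759e+02]  in final axes mm [ -1.1 674.  362.7]
```

```bash
python3 -m handwheel '0 0 0 -0.122 0 0 0;0 0 0 -0.122 0 0 0;0 0 0 -0.122 0 0 0;0 0 0 -0.122 0 0 0;0 0 0 -0.122 0 0 0;0 0 0 -0.122 0 0 0;0 0 0 -0.122 0 0 0;0 0 0 -0.122 0 0 0;0 0 0 -0.122 0 0 0;0 0 0 -0.122 0 0 0' 40
python3 -m handwheel '0 33.7 18.1 -0.125 0 0 0;0 33.7 18.1 0 0 0 0;0 33.7 18.1 0 0 0 0;0 33.7 18.1 0 0 0 0;0 33.7 18.1 0 0 0 0;0 33.7 18.1 0 0 0 0;0 33.7 18.1 0 0 0 0;0 33.7 18.1 0 0 0 0;0 33.7 18.1 0 0 0 0;0 33.7 18.1 0 0 0 0'
python3 -m handwheel '0 33.7 18.1 0 0 0 0;0 33.7 18.1 0 0 0 0;0 33.7 18.1 0 0 0 0;0 33.7 18.1 0 0 0 0;0 33.7 18.1 0 0 0 0;0 33.7 18.1 0 0 0 0;0 33.7 18.1 0 0 0 0;0 33.7 18.1 0 0 0 0;0 33.7 18.1 0 0 0 0;0 33.7 18.1 0 0 0 0'
python3 - <<'E'
from h import *
p,Rm,s=tool(); print(p,Rm.round(3).tolist(),s['joint_positions'].round(1),s['contact_force'])
np.savez('pics/d1.npz',*cam('wrist')); pic('wrist','d1'); pic('top','t1',(160,185,320,290),5)
E
```

```text
clock: 0.98
eef_pos: [0.2174, -0.5322, 0.4043]
ee_rot: [96.8, 90.0, 99.2]
contact_force: [0.3, -0.8, 0.3]
finger_gap: 0.0002
clock: 1.82
eef_pos: [0.3461, -0.1705, 0.4045]
ee_rot: [-21.9, 90.0, -12.7]
contact_force: [0.7, -0.4, 0.1]
finger_gap: 0.0002
clock: 2.65
eef_pos: [0.4704, 0.1916, 0.4044]
ee_rot: [-157.9, 90.0, -148.6]
contact_force: [0.2, -0.4, -0.2]
finger_gap: -0.0003
[0.47040785 0.19160571 0.40440386] [[-0.0, -0.162, 0.987], [-0.0, 0.987, 0.162], [-1.0, -0.0, -0.0]] [  8.5  -1.  102.1  -0.   78.9  -0.8] [ 0.1756081  -0.40334355 -0.15105847]
```

View pics/d1.png

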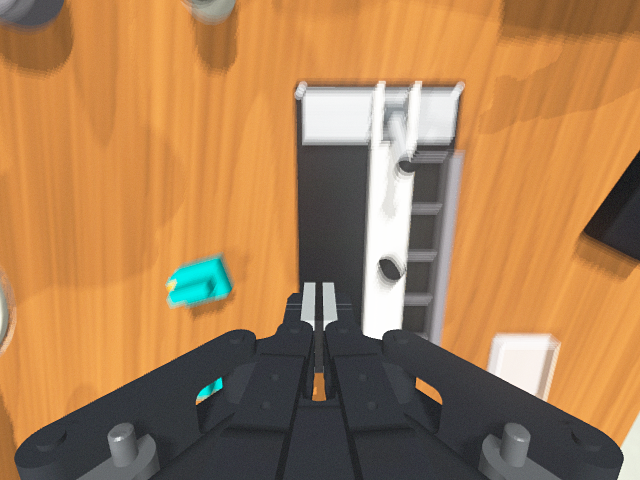

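```bash
python3 -m handwheel '0 0 0 0 0 0 0;0 0 0 0 0 0 0;0 0 0 0 0 0 0'
python3 - <<'E'
from h import *
p,Rm,s=tool(); print(p,Rm.round(3).tolist(),s['joint_positions'].round(1),s['contact_force'])
np.savez('pics/d2.npz',*cam('wrist')); im=pic('wrist','d2',(270,60,510,340),2)
E
```

```text
clock: 3.0
eef_pos: [0.4702, 0.1885, 0.4046]
ee_rot: [-140.3, 90.0, -131.1]
contact_force: [-1.0, 0.4, 0.2]
finger_gap: 0.0
[0.47022022 0.1884768  0.40462089] [[-0.0, -0.16, 0.987], [-0.0, 0.987, 0.16], [-1.0, -0.0, -0.0]] [  8.2  -1.2 102.3  -0.   78.9  -1. ] [-0.98501992  0.41910243  0.21992018]
```

View pics/d2.png

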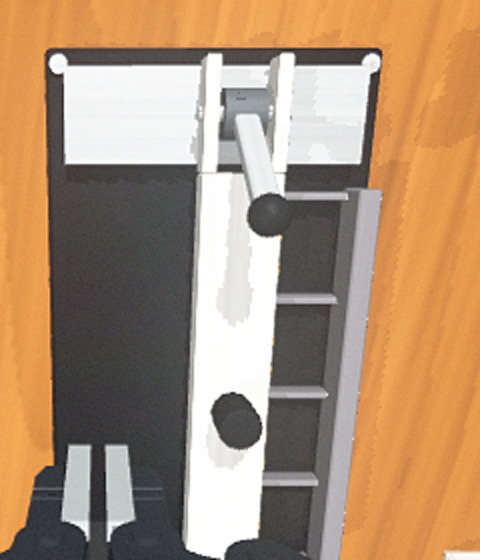

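View pics/t1_full.png

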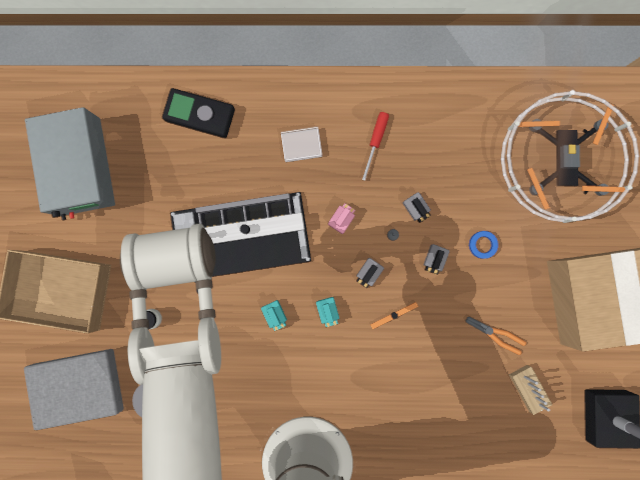

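Run:
```python
from h import *
from scipy.optimize import least_squares
z=np.load('pics/d2.npz');c=(z['arr_0'],z['arr_1'],z['arr_2'])
obs=np.array([[47,50],[382,50],[347,189],[381,191],[335,300],[327,394],[317,481]])/2+[270,60]
D=np.array([[-85,180,12],[85,180,12],[70,112,38],[82,112,38],[70,54,24],[70,0,24],[70,-54,24]])/1e3
def W(q,D):
    r=R.from_euler('z',q[2]).as_matrix(); return D@r.T+[q[0],q[1],0]
f=lambda q:(proj(c,W(q,D))-obs).ravel()
s=least_squares(f,[.535,.142,.16],loss='soft_l1');print(s.x[:2],np.degrees(s.x[2]));print(f(s.x).reshape(-1,2).round(1))
r=R.from_euler('z',s.x[2]).as_matrix()
for n,p,h in(('ball',(268,214),.098),('knobtop',(242,428),.074)):
    w=back(c,np.array(p)/2+[270,60],h)[0]; print(n,w,r.T@(w-[*s.x[:2],0]))
```

```text
[0.53659086 0.14571744] 9.42646429801029
[[-2.8 -0.5]
 [-0.1 -1.3]
 [ 4.8  0.5]
 [ 0.1 -0.5]
 [ 0.2  0.3]
 [-0.5  0.9]
 [ 0.2  1.2]]
ball [0.53148191 0.25137299 0.098     ] [0.01226447 0.1050656  0.098     ]
knobtop [0.54881566 0.14920323 0.074     ] [0.01263063 0.00143652 0.074     ]
```

```bash
cat >> h.py <<'E'
DT=np.array([.537,.1455,0]);DY=9.35;DR=R.from_euler('z',DY,degrees=True).as_matrix()
def dw(x,y,z): return DR@(np.array([x,y,z])/1e3)+DT
def here(tip=155):
    p,Rm,s=tool(); g=p+Rm[:,0]*tip/1e3
    print('clk',s['clock'],'pt',g.round(4),'in dock mm',(DR.T@(g-DT)*1e3).round(1),'jaw yaw %.2f'%np.degrees(np.arctan2(Rm[1,2],Rm[0,2])),'F',s['contact_force'].round(1),'gap',s['finger_gap'])
E
python3 - <<'E'
from h import *
here(173); go(dw(12.3,66,80),DY,173)
E
```

```text
clk 3.05 pt [0.4702 0.1884 0.2317] in dock mm [-58.9  53.1 231.7] jaw yaw 9.18 F [ 0.2  0.3 -0. ] gap 0.0001389506315372043
jaw 9 rotvec tool [-0.003  0.     0.   ] -> j6 approx -1.2
jaw 189 rotvec tool [ 3.139  0.    -0.   ] -> j6 approx 178.8
TCP now [0.4702 0.1884 0.4047] target [0.5384 0.2126 0.253 ]
shift in present axes mm [151.7  13.1  71.2]  in final axes mm [151.7  12.8  71.2]
```

```bash
python3 -m handwheel '0 4.4 23.7 -0.003 0 0 0;0 4.3 23.7 0 0 0 0;0 4.3 23.8 0 0 0 0;38 0 0 0 0 0 0;38 0 0 0 0 0 0;38 0 0 0 0 0 0;37.5 0 0 0 0 0 0;0 0 0 0 0 0 0;0 0 0 0 0 0 0'
python3 - <<'E'
from h import *
here(173)
E
```

```text
clock: 3.8
eef_pos: [0.5377, 0.2128, 0.2519]
ee_rot: [-179.2, 89.7, -169.8]
contact_force: [0.9, 1.0, 0.8]
finger_gap: -0.0005
clk 3.8 pt [0.5369 0.2127 0.0789] in dock mm [10.8 66.3 78.9] jaw yaw 9.37 F [0.9 1.  0.8] gap -0.0005332345923054584
```

Clear of the lever; now push the ball outward (+y dock = tool +y).

```bash
python3 -m handwheel '0 7 0.5 0 0 0 0;0 7 0.5 0 0 0 0;0 7 0 0 0 0 0;0 7 0 0 0 0 0;0 8 0 0 0 0 0;0 8 0 0 0 0 0;0 8 0 0 0 0 0;0 8 0 0 0 0 0'
python3 -m handwheel '0 8 0 0 0 0 0;0 8 0 0 0 0 0;0 8 0 0 0 0 0;0 3 0 0 0 0 0;0 0 0 0 0 0 0;0 0 0 0 0 0 0'
python3 - <<'E'
from h import *
here(173); pic('scene','s1',(320,200,520,310),4); pic('wrist','w1')
E
```

```text
clock: 4.47
eef_pos: [0.5293, 0.2743, 0.2532]
ee_rot: [127.9, 90.0, 137.3]
contact_force: [0.8, -2.0, 0.6]
finger_gap: 0.0003
clock: 4.97
eef_pos: [0.5251, 0.3001, 0.2531]
ee_rot: [114.6, 90.0, 124.1]
contact_force: [-0.4, -0.3, -0.7]
finger_gap: 0.0002
clk 4.9667 pt [0.5251 0.3002 0.0801] in dock mm [ 13.4 154.6  80.1] jaw yaw 9.47 F [-0.4 -0.3 -0.7] gap 0.00021617439390097187
```

View pics/s1.png

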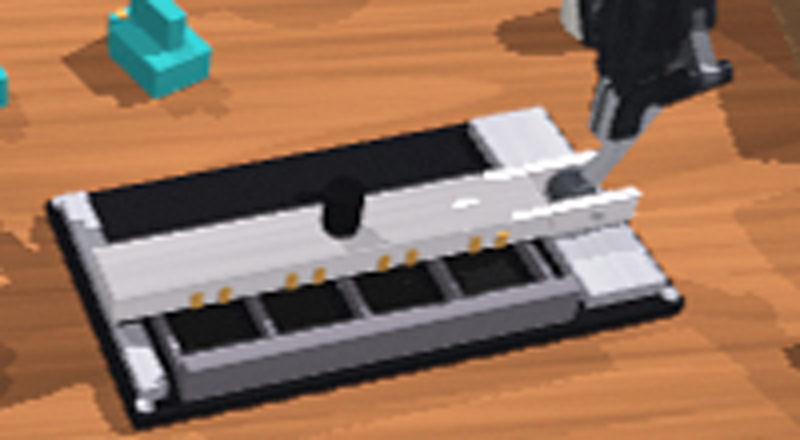

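View pics/w1.png

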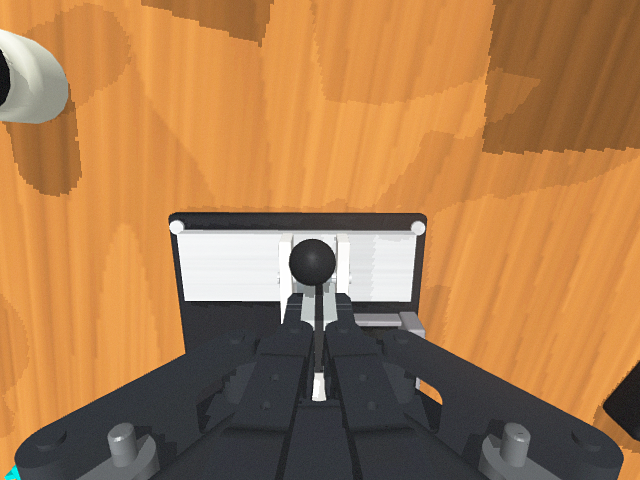

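```bash
python3 -m handwheel '0 4 -0.5 0 0 0 0;0 4 -0.5 0 0 0 0;0 3 0 0 0 0 0;0 0 0 0 0 0 0;0 0 0 0 0 0 0'
python3 - <<'E'
from h import *
here(173); c=cam('wrist');pic('wrist','w2',(220,180,420,330),4)
for y in (185,190,195): print(y,proj(c,dw(12.3,y,98)))
E
```

```text
clock: 5.48
eef_pos: [0.5226, 0.31, 0.2532]
ee_rot: [-100.0, 89.9, -90.5]
contact_force: [0.5, -5.3, -0.2]
finger_gap: -0.0004
clk 5.4833 pt [0.5226 0.3095 0.0802] in dock mm [ 12.4 164.2  80.2] jaw yaw 9.48 F [ 0.5 -5.3 -0.2] gap -0.00041304441446718556
185 [[315.54900873 274.2455397 ]]
190 [[315.54430269 262.65419295]]
195 [[315.539495  250.8124793]]
```

View pics/w2.png

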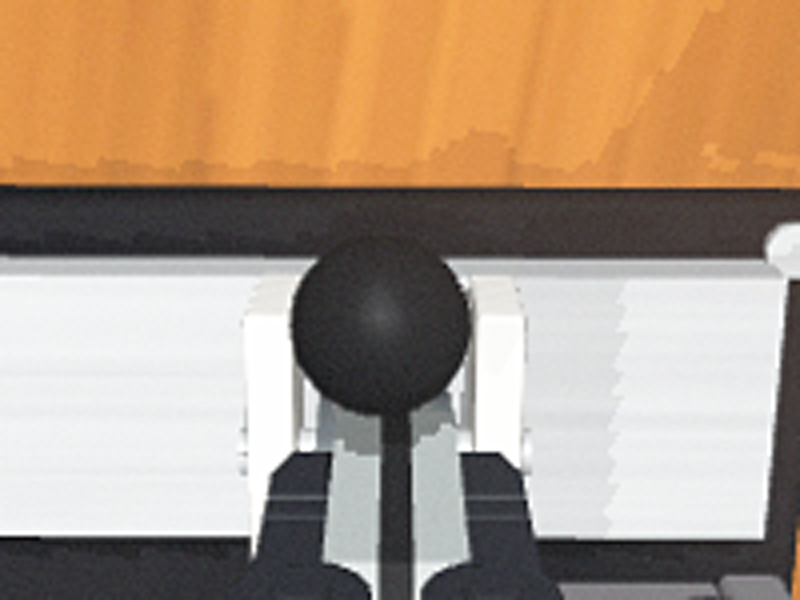

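```bash
python3 -m handwheel '0 -15 0 0 0 0 0;-40 0 0 0 0 0 0;0 -37.2 0 0 0 0 50;0 -37.2 0 0 0 0 50;0 -37.2 0 0 0 0 50;0 -37.1 0 0 0 0 50;30 0 0 0 0 0 50;30 0 0 0 0 0 50;10 0 0 0 0 0 50;0 0 0 0 0 0 50'
python3 - <<'E'
from h import *
here(173);pic('wrist','w3')
E
```

```text
clock: 6.37
eef_pos: [0.5475, 0.1485, 0.22]
ee_rot: [171.6, 89.6, -179.0]
contact_force: [-0.5, 0.2, -0.1]
finger_gap: 0.0497
clk 6.3667 pt [0.5463 0.1485 0.047 ] in dock mm [ 9.7  1.5 47. ] jaw yaw 9.42 F [-0.5  0.2 -0.1] gap 0.04970873355219966
```

View pics/w3.png

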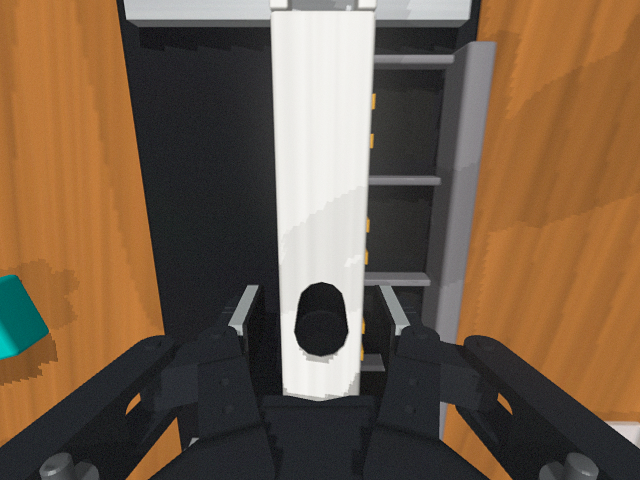

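```bash
python3 -m handwheel '-1 0 0 0 0 0 15;0 0 0 0 0 0 15;0 0 0 0 0 0 15;0 0 0 0 0 0 15;0 0 -6 0 0 0 15;0 0 -10 0 0 0 15;0 0 -12 0 0 0 15;0 0 -12 0 0 0 15;0 0 -8 0 0 0 15;0 0 0 0 0 0 15' 25
python3 - <<'E'
from h import *
here(173)
E
python3 -m handwheel '0 0 -3 0 0 0 15;0 0 -2 0 0 0 15;0 0 -2 0 0 0 15;0 0 0 0 0 0 15;0 0 0 0 0 0 15'
python3 - <<'E'
from h import *
here(173);pic('wrist','w4')
E
```

```text
clock: 7.25
eef_pos: [0.5018, 0.1416, 0.2264]
ee_rot: [0.7, 89.8, 10.2]
contact_force: [-2.1, 2.7, 8.8]
finger_gap: 0.0206
clk 7.25 pt [0.5023 0.1417 0.0534] in dock mm [-34.8   1.8  53.4] jaw yaw 9.48 F [-2.1  2.7  8.8] gap 0.020640218550393306
clock: 7.67
eef_pos: [0.4959, 0.1405, 0.2264]
ee_rot: [3.7, 89.7, 13.2]
contact_force: [-1.6, 2.8, 8.9]
finger_gap: 0.021
clk 7.6667 pt [0.4966 0.1407 0.0534] in dock mm [-40.6   1.8  53.4] jaw yaw 9.47 F [-1.6  2.8  8.9] gap 0.021001635293104618
```

View pics/w4.png

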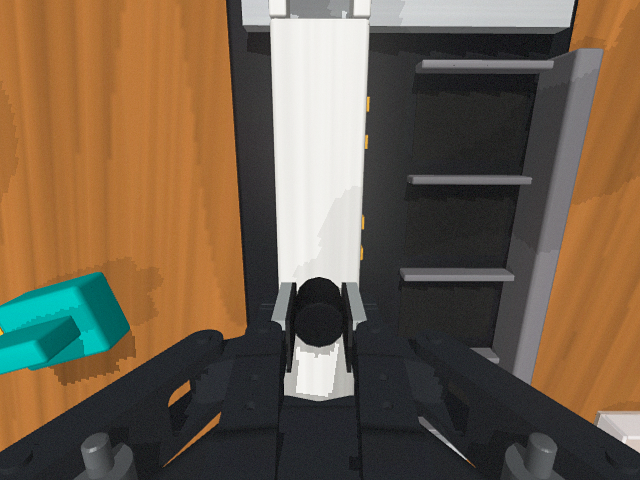

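```bash
python3 -m handwheel '-2 0 -2 0 0 0 15;0 0 -2 0 0 0 15;0 0 -1 0 0 0 15;0 0 0 0 0 0 15;0 0 0 0 0 0 15'
python3 - <<'E'
from h import *
here(173)
E
```

```text
clock: 8.13
eef_pos: [0.4933, 0.14, 0.2267]
ee_rot: [3.2, 89.0, 12.5]
contact_force: [27.0, 9.3, -25.8]
finger_gap: 0.021
clk 8.1333 pt [0.4962 0.1406 0.0537] in dock mm [-41.    1.8  53.7] jaw yaw 9.38 F [ 27.    9.3 -25.8] gap 0.021035172130264568
```

```bash
python3 -m handwheel '0 0 4 0 0 0 15;0 0 0 0 0 0 15;0 0 0 0 0 0 50;0 0 0 0 0 0 50;0 0 0 0 0 0 50;0 0 0 0 0 0 50;-30 0 0 0 0 0 50;-40 0 0 0 0 0 50;-40 0 0 0 0 0 85;0 0 0 0 0 0 85'
python3 - <<'E'
from h import *
here(); go([.4459,-.1454,.25],-27.4-90)
pic('top','t2',(330,185,470,295),5);pic('wrist','w5')
E
```

```text
clock: 8.97
eef_pos: [0.4966, 0.14, 0.3451]
ee_rot: [-7.4, 89.1, 2.0]
contact_force: [2.0, -0.5, 1.0]
finger_gap: 0.0724
clk 8.9667 pt [0.4989 0.1401 0.1901] in dock mm [-38.4   0.9 190.1] jaw yaw 9.46 F [ 2.  -0.5  1. ] gap 0.07244305747280212
jaw -117 rotvec tool [ 2.214  0.01  -0.016] -> j6 approx 119.7
jaw 63 rotvec tool [-0.927  0.013  0.009] -> j6 approx -60.3
TCP now [0.4966 0.14   0.3451] target [ 0.4459 -0.1454  0.405 ]
shift in present axes mm [ -60.9 -273.3  -96. ]  in final axes mm [ -59.9  -86.4 -276.7]
```

View pics/t2.png

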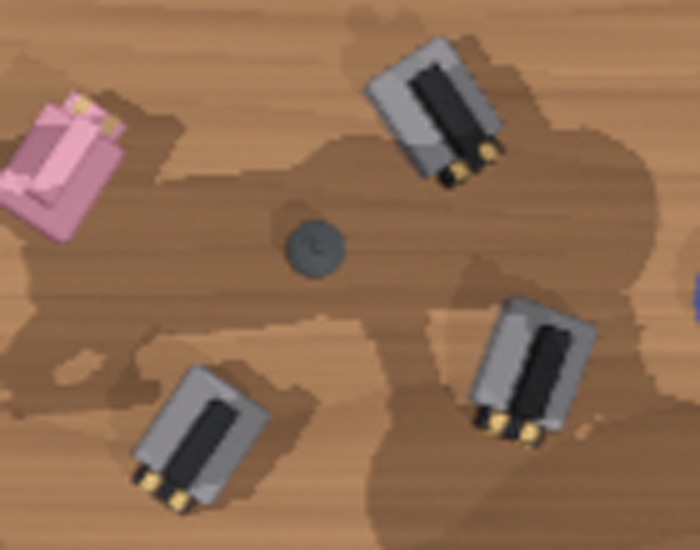

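View pics/w5.png

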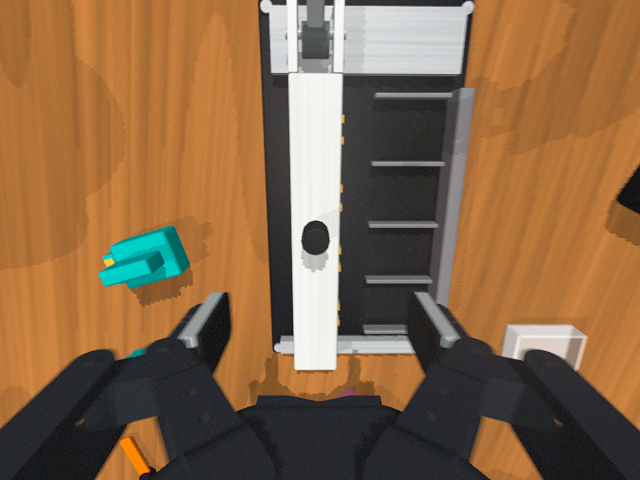

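```bash
python3 -m handwheel '-20 0 0 0.123 0 0 85;-20 0 0 0.123 0 0 85;-20 0 0 0.123 0 0 85;0 0 0 0.123 0 0 85;0 0 0 0.123 0 0 85;0 0 0 0.123 0 0 85;0 0 0 0.123 0 0 85;0 0 0 0.123 0 0 85;0 0 0 0.123 0 0 85;0 0 0 0.123 0 0 85'
python3 -m handwheel '0 0 0 0.123 0 0 85;0 0 0 0.123 0 0 85;0 0 0 0.123 0 0 85;0 0 0 0.123 0 0 85;0 0 0 0.123 0 0 85;0 0 0 0.123 0 0 85;0 0 0 0.123 0 0 85;0 0 0 0.123 0 0 85'
python3 - <<'E'
from h import *
here(); go([.4459,-.1454,.25],-27.4-90)
E
```

```text
clock: 9.9
eef_pos: [0.4935, 0.1398, 0.394]
ee_rot: [-114.7, 89.8, -176.1]
contact_force: [0.0, -0.2, -0.2]
finger_gap: 0.0851
clock: 10.57
eef_pos: [0.4935, 0.1398, 0.394]
ee_rot: [-58.3, 89.8, -176.1]
contact_force: [-0.3, -0.0, -0.1]
finger_gap: 0.0848
clk 10.5667 pt [0.4929 0.1398 0.239 ] in dock mm [-44.5   1.5 239. ] jaw yaw -117.75 F [-0.3 -0.  -0.1] gap 0.08483544823760047
jaw -117 rotvec tool [-0.006  0.002  0.003] -> j6 approx 119.7
jaw 63 rotvec tool [ 3.136e+00  5.000e-03 -3.000e-03] -> j6 approx 299.7
TCP now [0.4935 0.1398 0.394 ] target [ 0.4459 -0.1454  0.405 ]
shift in present axes mm [-10.8  90.6 274.6]  in final axes mm [-11.   89.  275.1]
```

```bash
python3 -m handwheel '0 11.2 34.4 -0.006 0.002 0.003 85;0 11.2 34.4 0 0 0 85;0 11.2 34.4 0 0 0 85;0 11.2 34.4 0 0 0 85;0 11.2 34.4 0 0 0 85;0 11.2 34.4 0 0 0 85;0 11.2 34.4 0 0 0 85;0 11.2 34.4 0 0 0 85;0 0 0 0 0 0 85;0 0 0 0 0 0 85'
python3 -m handwheel '0 0 0 0 0 0 85;0 0 0 0 0 0 85'
python3 - <<'E'
from h import *
here(); np.savez('pics/w6.npz',*cam('wrist')); pic('wrist','w6')
E
```

```text
clock: 11.4
eef_pos: [0.4477, -0.1472, 0.3942]
ee_rot: [-168.9, 89.9, 73.8]
contact_force: [0.4, 0.5, -0.6]
finger_gap: 0.0849
clock: 11.57
eef_pos: [0.4484, -0.1448, 0.395]
ee_rot: [158.3, 89.8, 41.3]
contact_force: [0.0, 0.5, -0.0]
finger_gap: 0.0853
clk 11.5667 pt [ 0.4487 -0.1446  0.24  ] in dock mm [-134.2 -271.9  240. ] jaw yaw -116.98 F [ 0.   0.5 -0. ] gap 0.08526189256266473
```

View pics/w6.png

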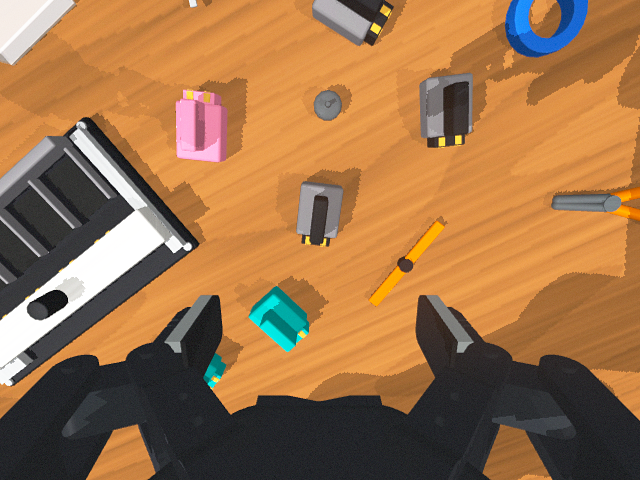

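Run:
```python
from h import *
im=cv2.imread('pics/w6.png')
z=np.load('pics/w6.npz');c=(z['arr_0'],z['arr_1'],z['arr_2'])
print(proj(c,[[.4459,-.1454,.052],[.4484,-.1448,.0]]))
cv2.imwrite('pics/w6c.png',cv2.resize(im[60:260,270:490],None,fx=3.6,fy=3,interpolation=cv2.INTER_CUBIC) if 0 else cv2.resize(im[170:260,280:360],None,fx=6,fy=6,interpolation=cv2.INTER_CUBIC))
cv2.imwrite('pics/w6d.png',cv2.resize(im[60:160,400:490],None,fx=6,fy=6,interpolation=cv2.INTER_CUBIC))
```

```text
[[322.28831958 221.91652083]
 [320.40562778 209.37974328]]
```

View pics/w6c.png

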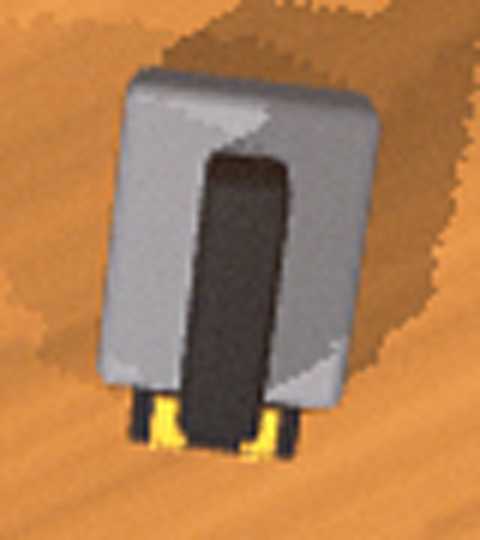

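View pics/w6d.png

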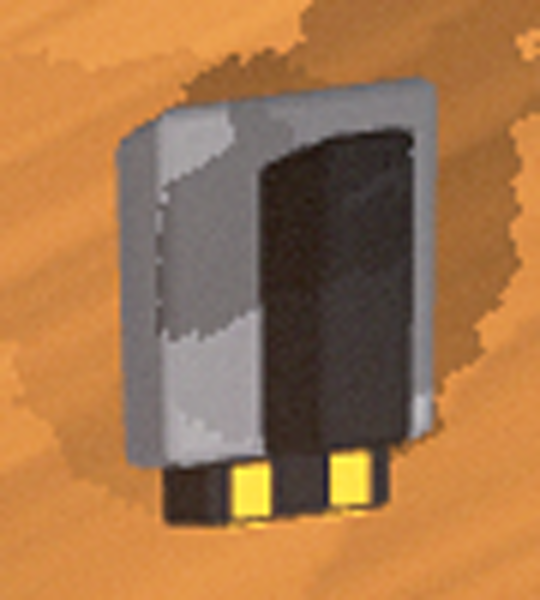

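```bash
cat >> h.py <<'E'
from scipy.optimize import least_squares
PK=np.array([[32,22,26],[32,-22,26],[-22,-22,26],[-22,22,26],[22,7,52],[22,-7,52],[-22,-7,52],[-22,7,52]])/1e3
def fitpack(c,obs,q0,use=range(8)):
    use=list(use)
    def W(q):
        r=R.from_euler('z',q[2]).as_matrix(); return PK[use]@r.T+[q[0],q[1],0]
    f=lambda q:(proj(c,W(q))-np.array(obs)).ravel()
    s=least_squares(f,q0,loss='soft_l1');print('pack',s.x[:2].round(4),'yaw %.1f'%np.degrees(s.x[2]));print(f(s.x).reshape(-1,2).round(1).tolist())
    return s.x
E
python3 - <<'E'
from h import *
z=np.load('pics/w6.npz');c=(z['arr_0'],z['arr_1'],z['arr_2'])
# order: +x+y, +x-y, -x-y,-x+y ; image left = +y of pack? 
o=np.array([[130,85],[375,100],[342,400],[103,382],[207,183],[288,187],[265,440],[185,440]])/6+[280,170]
fitpack(c,o,[.446,-.145,-.48])
o=np.array([[160,115],[435,78],[430,432],[160,463],[325,142],[413,130],[408,440],[325,450]])/6+[400,60]
fitpack(c,o,[.48,-.30,-.3])
E
```

```text
pack [ 0.4472 -0.1428] yaw -31.6
[[-1.5, -0.6], [0.9, 0.5], [1.2, 1.4], [-0.3, 1.1], [-0.7, -1.7], [0.5, -1.1], [0.3, 0.9], [-0.5, -0.2]]
pack [ 0.4816 -0.2998] yaw -20.6
[[-0.9, -1.2], [1.1, -0.9], [0.8, 1.0], [0.3, 1.1], [-1.4, -0.7], [0.4, -0.7], [0.4, 0.9], [-1.5, 1.1]]
```

Run:
```python
from h import *
here(); go([.447,-.143,.048],-121.6)
```

```text
clk 11.6167 pt [ 0.4489 -0.1445  0.2403] in dock mm [-134.  -271.9  240.3] jaw yaw -116.95 F [-0.3 -0.1  0.4] gap 0.08489009827389067
jaw -122 rotvec tool [ 0.081 -0.002 -0.002] -> j6 approx 88.9
jaw 58 rotvec tool [-3.06e+00  2.00e-03 -4.00e-03] -> j6 approx -91.1
TCP now [ 0.4485 -0.1447  0.3953] target [ 0.447 -0.143  0.203]
shift in present axes mm [192.3  -2.5  -0.4]  in final axes mm [192.3  -2.2  -0.7]
```

```bash
python3 -m handwheel '32 -2.2 -0.7 0.081 0 0 50;38 0 0 0 0 0 50;38 0 0 0 0 0 50;38 0 0 0 0 0 50;20 0 0 0 0 0 50;0 0 0 0 0 0 50;0 0 0 0 0 0 50'
python3 - <<'E'
from h import *
here(); go([.447,-.143,.048],-121.6)
pic('wrist','w7')
E
```

```text
clock: 12.2
eef_pos: [0.4473, -0.1431, 0.2294]
ee_rot: [172.9, 89.9, 51.3]
contact_force: [-0.3, 0.1, 0.7]
finger_gap: 0.0498
clk 12.2 pt [ 0.4475 -0.1429  0.0744] in dock mm [-135.1 -270.    74.4] jaw yaw -121.60 F [-0.3  0.1  0.7] gap 0.049801021894918335
jaw -122 rotvec tool [-0.    -0.002 -0.   ] -> j6 approx 88.9
jaw 58 rotvec tool [ 3.142 -0.     0.004] -> j6 approx 268.9
TCP now [ 0.4473 -0.1431  0.2294] target [ 0.447 -0.143  0.203]
shift in present axes mm [26.4 -0.3  0.1]  in final axes mm [26.4 -0.3  0. ]
```

View pics/w7.png

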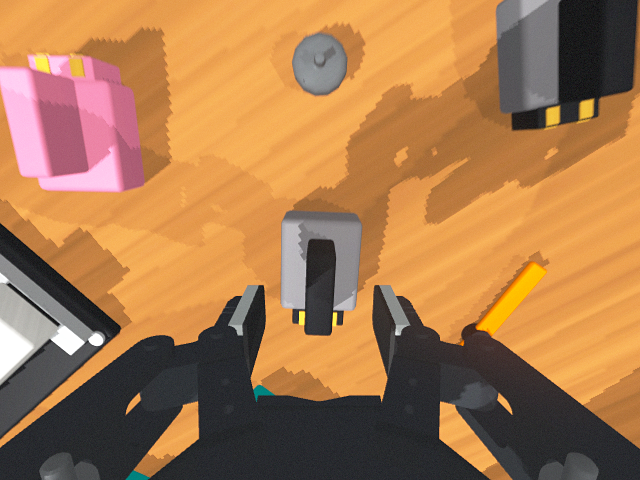

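```bash
python3 -m handwheel '16 0 0 0 0 0 50;10.4 0 0 0 0 0 50;0 0 0 0 0 0 50;0 0 0 0 0 0 5;0 0 0 0 0 0 5;0 0 0 0 0 0 5;0 0 0 0 0 0 5;0 0 0 0 0 0 5;0 0 0 0 0 0 5' 45
python3 -m handwheel '-15 0 0 0 0 0 5;-30 0 0 0 0 0 5;-35 0 0 0 0 0 5;-35 0 0 0 0 0 5;0 0 0 0 0 0 5;0 0 0 0 0 0 5'
python3 - <<'E'
from h import *
here(); go(dw(34,-81,.16*1e3),DY-90)
pic('wrist','w8')
E
```

```text
clock: 13.0
eef_pos: [0.4481, -0.1445, 0.2046]
ee_rot: [116.3, 89.7, -5.4]
contact_force: [-0.7, 0.8, 7.3]
finger_gap: 0.0131
clock: 13.5
eef_pos: [0.4477, -0.1447, 0.3206]
ee_rot: [105.1, 89.5, -16.6]
contact_force: [0.1, 0.4, -2.0]
finger_gap: 0.0129
clk 13.5 pt [ 0.4489 -0.145   0.1656] in dock mm [-134.2 -272.4  165.6] jaw yaw -121.70 F [ 0.1  0.4 -2. ] gap 0.012924596358663793
jaw -81 rotvec tool [-0.716  0.001 -0.008] -> j6 approx 47.9
jaw 99 rotvec tool [ 2.425e+00 -1.000e-02 -1.000e-03] -> j6 approx 227.9
TCP now [ 0.4477 -0.1447  0.3206] target [0.5837 0.0711 0.315 ]
shift in present axes mm [   6.2    2.3 -255.1]  in final axes mm [   5.6  169.3 -190.8]
```

View pics/w8.png

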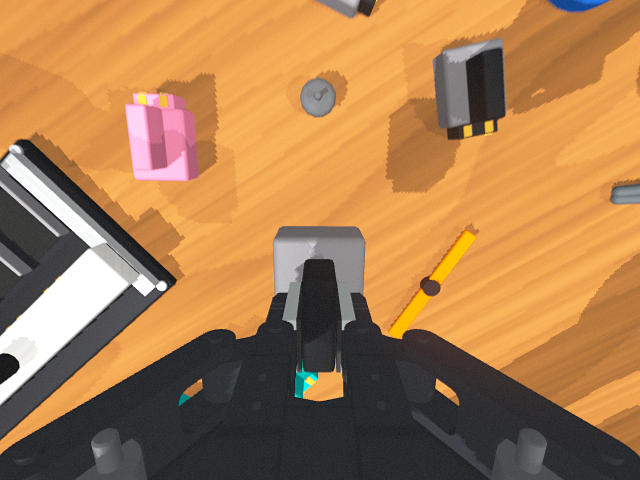

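```bash
python3 -m handwheel '0 0 0 -0.119 0 0 5;0 0 0 -0.119 0 0 5;0 0 0 -0.119 0 0 5;0 0 0 -0.119 0 0 5;0 0 0 -0.12 0 0 5;0 0 0 -0.12 0 0 5'
python3 -m handwheel '0 24.2 -27.3 0 0.001 -0.008 5;0 24.2 -27.3 0 0 0 5;0 24.2 -27.3 0 0 0 5;0 24.2 -27.3 0 0 0 5;0 24.2 -27.3 0 0 0 5;0 24.2 -27.2 0 0 0 5;0 24.1 -27.2 0 0 0 5;0 0 0 0 0 0 5;0 0 0 0 0 0 5;0 0 0 0 0 0 5'
python3 - <<'E'
from h import *
here(); go(dw(34,-81,12+49.6),DY-90)
np.savez('pics/w9.npz',*cam('wrist'));pic('wrist','w9')
E
```

```text
clock: 14.05
eef_pos: [0.4462, -0.1438, 0.3158]
ee_rot: [-173.7, 89.8, 106.0]
contact_force: [-0.2, 0.1, -1.7]
finger_gap: 0.0133
clock: 14.88
eef_pos: [0.5824, 0.0715, 0.3157]
ee_rot: [-99.2, 89.5, -179.9]
contact_force: [0.1, -0.3, -3.0]
finger_gap: 0.0132
clk 14.8833 pt [0.581  0.0715 0.1608] in dock mm [ 31.4 -80.2 160.8] jaw yaw -80.65 F [ 0.1 -0.3 -3. ] gap 0.013192987096075423
jaw -81 rotvec tool [ 0.    -0.001  0.009] -> j6 approx 75.9
jaw 99 rotvec tool [-3.142e+00 -1.400e-02 -2.000e-03] -> j6 approx -104.1
TCP now [0.5824 0.0715 0.3157] target [0.5837 0.0711 0.2166]
shift in present axes mm [99.1  2.2  0.7]  in final axes mm [99.1  1.3  0.6]
```

View pics/w9.png

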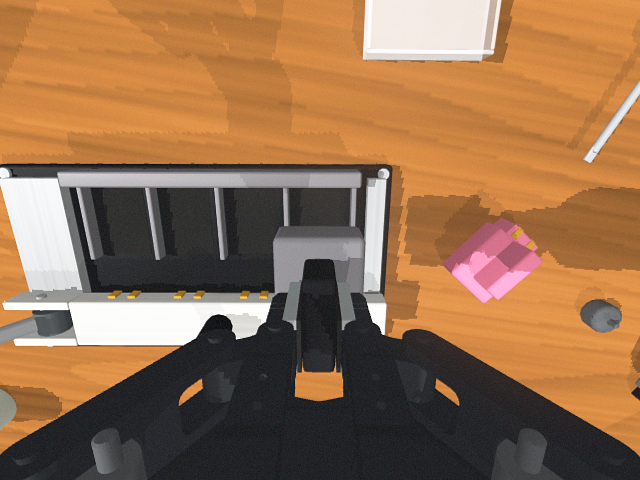

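Run:
```python
from h import *
z=np.load('pics/w9.npz');c=(z['arr_0'],z['arr_1'],z['arr_2'])
im=cv2.imread('pics/w9.png');cv2.imwrite('pics/w9c.png',cv2.resize(im[150:330,260:400],None,fx=4,fy=4,interpolation=cv2.INTER_CUBIC))
for px in([280,230],[358,230]):
    w=back(c,px,.1372)[0]; print(DR.T@(w-DT)*1e3)
w=dw(34,-81,0)
for nm,P in dict(div=[[70,-108,24],[70,-54,24]],fence=[[70,-112,38]]).items(): print(nm,proj(c,[dw(*q) for q in P]))
```

```text
[ 64.89776124 -61.84849379 137.2       ]
[ 64.91494055 -97.80713954 137.2       ]
div [[355.10421869 185.36224644]
 [286.05248323 185.34552911]]
fence [[362.44861051 187.94373218]]
```

View pics/w9c.png

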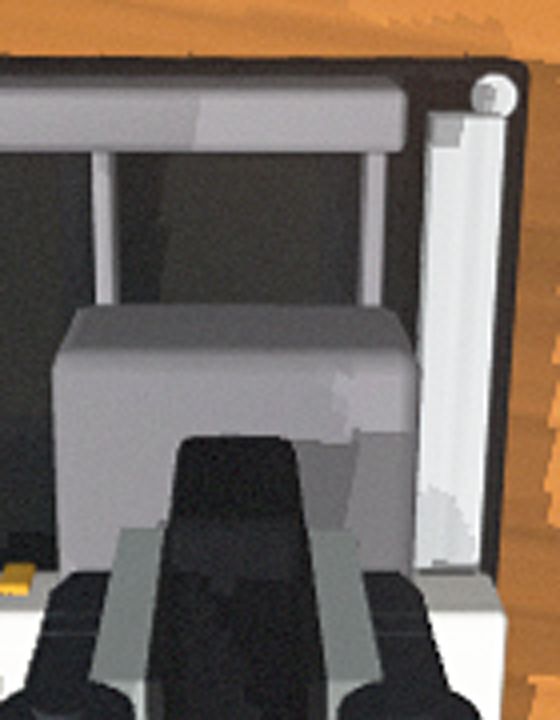

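Run:
```python
from h import *
z=np.load('pics/w9.npz');c=(z['arr_0'],z['arr_1'],z['arr_2'])
for px,h in(([274,239.5],.1372),([363.7,239.5],.1372),([280,227],.112),([358,227],.112)):
    w=back(c,px,h)[0]; print((DR.T@(w-DT)*1e3).round(1))
print(proj(c,[dw(70,-108,24),dw(70,-54,24)]), 'obs div', [150*0+260+374/4,150+152/4],[260+105/4,150+152/4])
```

```text
[ 60.3 -58.9 137.2]
[  60.3 -100.6  137.2]
[ 59.6 -58.8 112. ]
[  59.7 -100.8  112. ]
[[355.10421869 185.36224644]
 [286.05248323 185.34552911]] obs div [353.5, 188.0] [286.25, 188.0]
```

```bash
sed -i 's/DT=np.array(\[.537,.1455,0\])/DT=np.array([.5350,.1452,0])/' h.py
python3 -m handwheel '0 5 0.3 0 0 0.009 5;0 0 0 0 0 0 5;25 0 0 0 0 0 5;25 0 0 0 0 0 5;20 0 0 0 0 0 5;10 0 0 0 0 0 5;0 0 0 0 0 0 5;0 0 0 0 0 0 5;0 0 0 0 0 0 5'
python3 - <<'E'
from h import *
here();pic('wrist','w10')
E
```

```text
clock: 15.68
eef_pos: [0.5888, 0.0719, 0.2393]
ee_rot: [94.5, 89.7, 13.8]
contact_force: [-3.1, -1.3, -2.5]
finger_gap: 0.0129
clk 15.6833 pt [0.5895 0.0721 0.0843] in dock mm [ 41.9 -81.   84.3] jaw yaw -80.68 F [-3.1 -1.3 -2.5] gap 0.012871216362779917
```

View pics/w10.png

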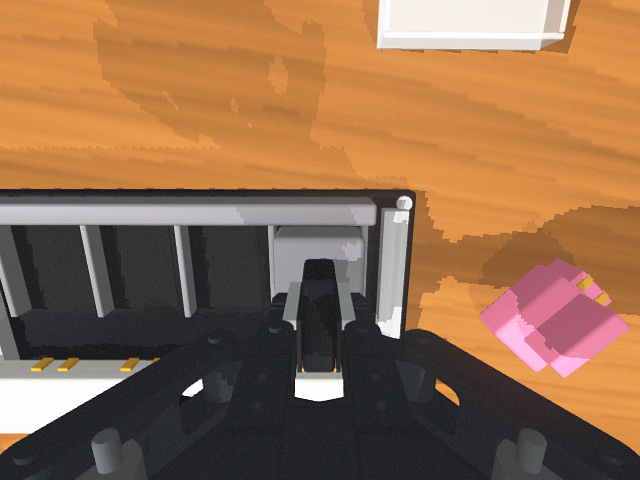

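```bash
python3 -m handwheel '0 -3 0 0 0 0 5;0 0 0 0 0 0 5;0 0 0 0 0 0 5;8 0 0 0 0 0 5;8 0 0 0 0 0 5;4 0 0 0 0 0 5;0 0 0 0 0 0 5;0 0 0 0 0 0 5'
python3 - <<'E'
from h import *
here()
E
```

```text
clock: 16.4
eef_pos: [0.5855, 0.0718, 0.2173]
ee_rot: [106.4, 89.8, 25.7]
contact_force: [-0.1, 0.0, -2.9]
finger_gap: 0.0129
clk 16.4 pt [0.586  0.072  0.0623] in dock mm [ 38.4 -80.5  62.3] jaw yaw -80.67 F [-0.1  0.  -2.9] gap 0.012949077656990984
```

```bash
python3 -m handwheel '1.5 0 0 0 0 0 5;0 0 0 0 0 0 5;0 0 0 0 0 0 5'
python3 -m handwheel '0 0 0 0 0 0 35;0 0 0 0 0 0 35;0 0 0 0 0 0 35;0 0 0 0 0 0 35;-30 0 0 0 0 0 35;-40 0 0 0 0 0 60;-40 0 0 0 0 0 85;0 0 0 0 0 0 85;0 0 0 0 0 0 85'
python3 - <<'E'
from h import *
here();np.savez('pics/w11.npz',*cam('wrist'));pic('wrist','w11'); pic('top','t3',(330,185,470,295),5)
E
```

```text
clock: 16.65
eef_pos: [0.5858, 0.0717, 0.2166]
ee_rot: [98.6, 89.7, 17.9]
contact_force: [0.1, 0.7, -0.1]
finger_gap: 0.0129
clock: 17.4
eef_pos: [0.5864, 0.0715, 0.3303]
ee_rot: [85.5, 89.3, 4.8]
contact_force: [-1.4, 0.0, -0.5]
finger_gap: 0.0814
clk 17.4 pt [0.5882 0.0717 0.1753] in dock mm [ 40.5 -81.2 175.3] jaw yaw -80.67 F [-1.4  0.  -0.5] gap 0.08136237949821863
```

View pics/w11.png

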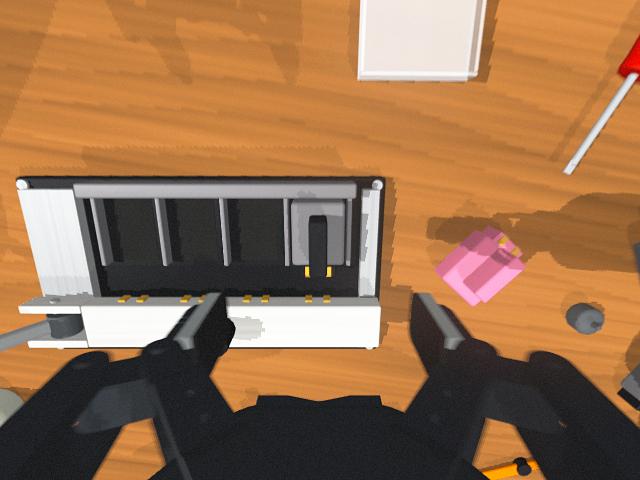

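View pics/t3_full.png

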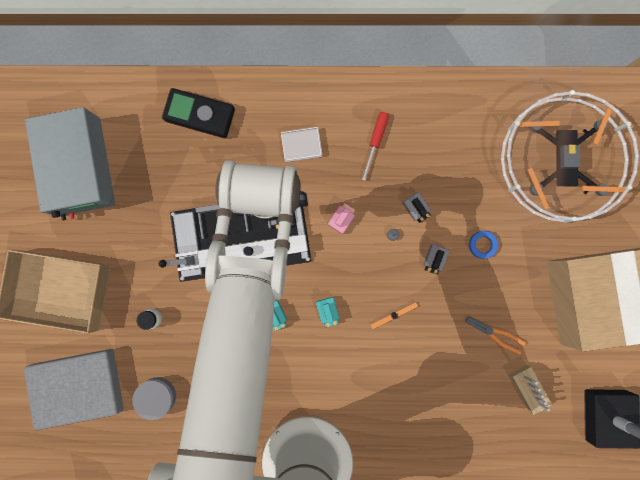

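Run:
```python
from h import *
go([.4816,-.2998,.20],-110.6)
```

```text
jaw -111 rotvec tool [ 0.522 -0.002 -0.003] -> j6 approx 105.8
jaw 69 rotvec tool [-2.619  0.004 -0.003] -> j6 approx -74.2
TCP now [0.5848 0.0716 0.3258] target [ 0.4816 -0.2998  0.355 ]
shift in present axes mm [ -30.1 -162.   349.7]  in final axes mm [-29.2  34.  384. ]
```

```bash
python3 -m handwheel '-10 0 0 0.105 0 0 85;-10 0 0 0.105 0 0 85;-9 0 0 0.104 0 0 85;0 0 0 0.104 0 0 85;0 0 0 0.104 0 0 85'
python3 -m handwheel '0 3.4 38.4 0 0 0 85;0 3.4 38.4 0 0 0 85;0 3.4 38.4 0 0 0 85;0 3.4 38.4 0 0 0 85;0 3.4 38.4 0 0 0 85;0 3.4 38.4 0 0 0 85;0 3.4 38.4 0 0 0 85;0 3.4 38.4 0 0 0 85;0 3.4 38.4 0 0 0 85;0 3.4 38.4 0 0 0 85'
python3 -m handwheel '0 0 0 0 0 0 60;0 0 0 0 0 0 60;0 0 0 0 0 0 60;0 0 0 0 0 0 60'
python3 - <<'E'
from h import *
here(); np.savez('pics/w12.npz',*cam('wrist')); pic('wrist','w12')
E
```

```text
clock: 17.92
eef_pos: [0.5847, 0.0715, 0.3539]
ee_rot: [158.6, 89.9, 47.7]
contact_force: [-0.3, 0.4, -0.4]
finger_gap: 0.0853
clock: 18.75
eef_pos: [0.4806, -0.3012, 0.3521]
ee_rot: [-177.4, 89.7, 72.0]
contact_force: [0.7, 0.0, 0.6]
finger_gap: 0.0851
clock: 19.08
eef_pos: [0.4821, -0.2986, 0.3534]
ee_rot: [160.8, 89.7, 50.3]
contact_force: [0.7, -0.3, -0.2]
finger_gap: 0.0602
clk 19.0833 pt [ 0.4826 -0.298   0.1984] in dock mm [-123.8 -428.8  198.4] jaw yaw -110.50 F [ 0.7 -0.3 -0.2] gap 0.06017288864014575
```

View pics/w12.png

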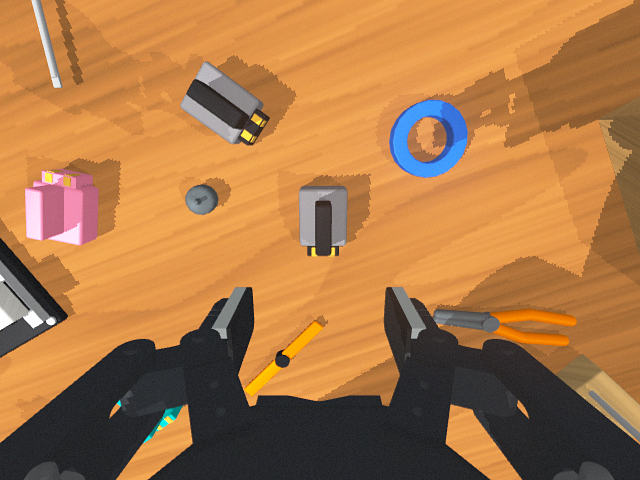

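Run:
```python
import cv2
im=cv2.imread('pics/w12.png')
cv2.imwrite('pics/w12c.png',cv2.resize(im[170:270,280:370],None,fx=6,fy=6,interpolation=cv2.INTER_CUBIC))
cv2.imwrite('pics/w12d.png',cv2.resize(im[50:160,170:280],None,fx=6,fy=6,interpolation=cv2.INTER_CUBIC))
```

```text
(no output)
```

View pics/w12c.png

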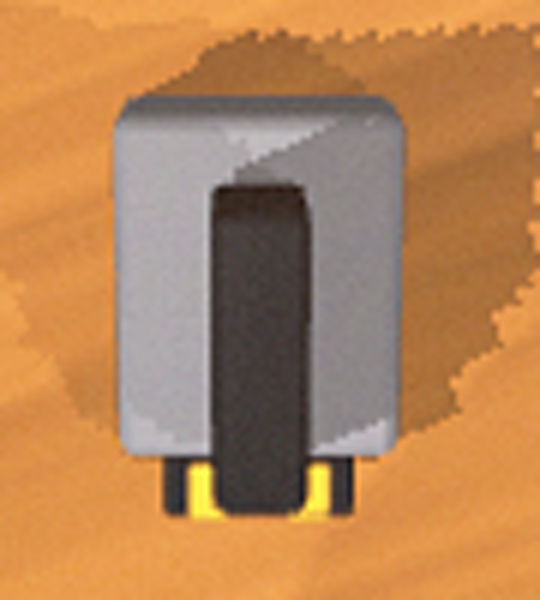

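View pics/w12d.png

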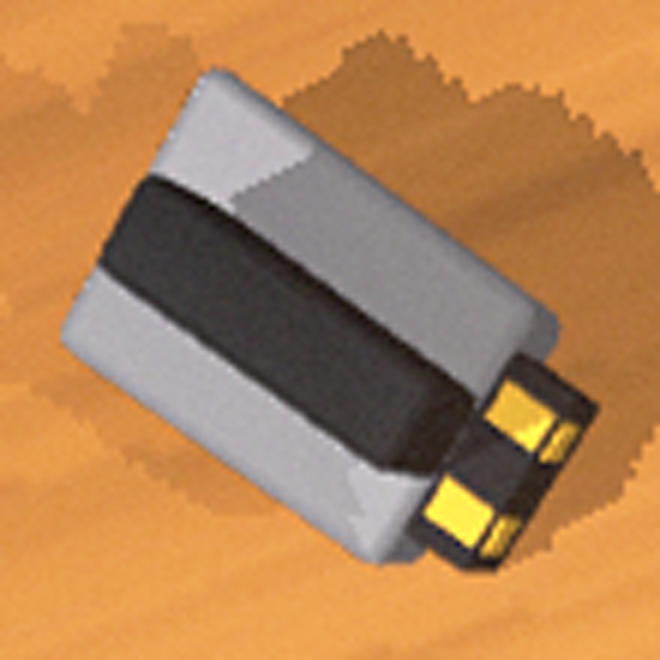

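Run:
```python
from h import *
z=np.load('pics/w12.npz');c=(z['arr_0'],z['arr_1'],z['arr_2'])
o=np.array([[115,122],[405,122],[400,455],[122,455],[212,212],[308,215],[305,512],[215,512]])/6+[280,170]
q=fitpack(c,o,[.48,-.30,-.3])
o=np.array([[65,340],[212,72],[540,305],[375,560],[103,262],[155,178],[440,372],[385,465]])/6+[170,50]
fitpack(c,o,[.6,-.26,.63])
go([q[0],q[1],.048],np.degrees(q[2])-90)
```

```text
pack [ 0.4816 -0.3004] yaw -20.3
[[-0.6, -1.3], [0.4, -1.4], [0.0, 0.8], [-0.5, 0.9], [-0.3, 0.1], [0.7, -0.4], [0.8, 0.4], [-0.4, 0.5]]
pack [ 0.6044 -0.2581] yaw 34.0
[[-2.5, -0.3], [-0.6, -3.4], [1.2, -0.3], [1.1, 2.0], [-1.6, 0.1], [-1.1, -2.5], [1.6, 1.7], [1.2, 1.8]]
jaw -110 rotvec tool [-0.004 -0.004 -0.002] -> j6 approx 66.2
jaw 70 rotvec tool [ 3.138e+00 -3.000e-03  6.000e-03] -> j6 approx 246.2
TCP now [ 0.4822 -0.2985  0.3537] target [ 0.4816 -0.3004  0.203 ]
shift in present axes mm [150.7  -0.3   2.6]  in final axes mm [150.7   0.    2. ]
```

```bash
python3 -m handwheel '30 0 2.2 0 -0.004 -0.002 50;40 0 0 0 0 0 50;40 0 0 0 0 0 50;20 0 0 0 0 0 50;12 0 0 0 0 0 50;8.5 0 0 0 0 0 50;0 0 0 0 0 0 50;0 0 0 0 0 0 50'
python3 -m handwheel '0 0 0 0 0 0 5;0 0 0 0 0 0 5;0 0 0 0 0 0 5;0 0 0 0 0 0 5;0 0 0 0 0 0 5;0 0 0 0 0 0 5'
python3 - <<'E'
from h import *
here();
E
python3 -m handwheel '-15 0 0 0 0 0 5;-30 0 0 0 0 0 5;-35 0 0 0 0 0 5;-35 0 0 0 0 0 5;0 0 0 0 0 0 5;0 0 0 0 0 0 5'
python3 - <<'E'
from h import *
here(); go(dw(35,-27,160),DY-90)
pic('wrist','w13')
E
```

```text
clock: 19.8
eef_pos: [0.4821, -0.3023, 0.2053]
ee_rot: [62.7, 89.8, -47.9]
contact_force: [0.4, -0.3, 0.9]
finger_gap: 0.0497
clock: 20.3
eef_pos: [0.4819, -0.3025, 0.2054]
ee_rot: [65.2, 89.8, -45.3]
contact_force: [-0.0, 1.1, 5.9]
finger_gap: 0.0132
clk 20.3 pt [ 0.4824 -0.303   0.0504] in dock mm [-124.7 -433.7   50.4] jaw yaw -110.58 F [-0.   1.1  5.9] gap 0.013152847273916843
clock: 20.8
eef_pos: [0.4818, -0.3025, 0.3215]
ee_rot: [63.3, 89.6, -47.3]
contact_force: [0.5, 0.3, -2.2]
finger_gap: 0.0127
clk 20.8 pt [ 0.4825 -0.3033  0.1665] in dock mm [-124.7 -434.   166.5] jaw yaw -110.58 F [ 0.5  0.3 -2.2] gap 0.012654330362931884
jaw -81 rotvec tool [-0.522  0.005 -0.005] -> j6 approx 36.4
jaw 99 rotvec tool [ 2.619 -0.007 -0.006] -> j6 approx 216.4
TCP now [ 0.4818 -0.3025  0.3215] target [0.5739 0.1242 0.315 ]
shift in present axes mm [   4.7  -63.8 -431.9]  in final axes mm [   6.5  160.2 -406.1]
```

View pics/w13.png

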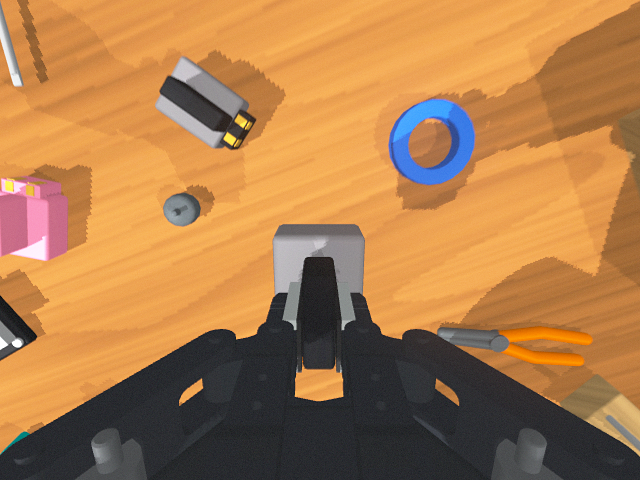

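```bash
python3 -m handwheel '0 0 0 -0.104 0 0 5;0 0 0 -0.104 0 0 5;0 0 0 -0.104 0 0 5;0 0 0 -0.105 0 0 5;0 0 0 -0.105 0 0 5'
python3 -m handwheel '0 14.6 -36.9 0 0.005 -0.005 5;0 14.6 -36.9 0 0 0 5;0 14.6 -36.9 0 0 0 5;0 14.6 -36.9 0 0 0 5;0 14.6 -36.9 0 0 0 5;0 14.6 -36.9 0 0 0 5;0 14.6 -36.9 0 0 0 5;0 14.6 -36.9 0 0 0 5;0 14.6 -36.9 0 0 0 5;0 14.6 -36.9 0 0 0 5'
python3 -m handwheel '0 14.2 -37 0 0 0 5;0 0 0 0 0 0 5;0 0 0 0 0 0 5;0 0 0 0 0 0 5'
python3 - <<'E'
from h import *
here(); go(dw(37.5,-27,12+50),DY-90)
np.savez('pics/w14.npz',*cam('wrist'));pic('wrist','w14')
E
```

```text
clock: 21.27
eef_pos: [0.4805, -0.3013, 0.316]
ee_rot: [-138.4, 89.8, 141.2]
contact_force: [0.2, 0.5, -1.0]
finger_gap: 0.0131
clock: 22.1
eef_pos: [0.5646, 0.0879, 0.3167]
ee_rot: [-115.6, 89.4, 163.8]
contact_force: [0.8, -0.6, -1.6]
finger_gap: 0.0132
clock: 22.43
eef_pos: [0.5728, 0.1246, 0.3173]
ee_rot: [-112.3, 89.5, 167.0]
contact_force: [-0.6, -0.2, -1.3]
finger_gap: 0.0128
clk 22.4333 pt [0.5714 0.1249 0.1623] in dock mm [ 32.6 -25.9 162.3] jaw yaw -80.64 F [-0.6 -0.2 -1.3] gap 0.012786617802999136
jaw -81 rotvec tool [ 0.    -0.003  0.008] -> j6 approx 81.0
jaw 99 rotvec tool [-3.141 -0.013 -0.005] -> j6 approx -99.0
TCP now [0.5728 0.1246 0.3173] target [0.5764 0.1247 0.217 ]
shift in present axes mm [100.3   4.4   0.9]  in final axes mm [100.3   3.6   0.5]
```

View pics/w14.png

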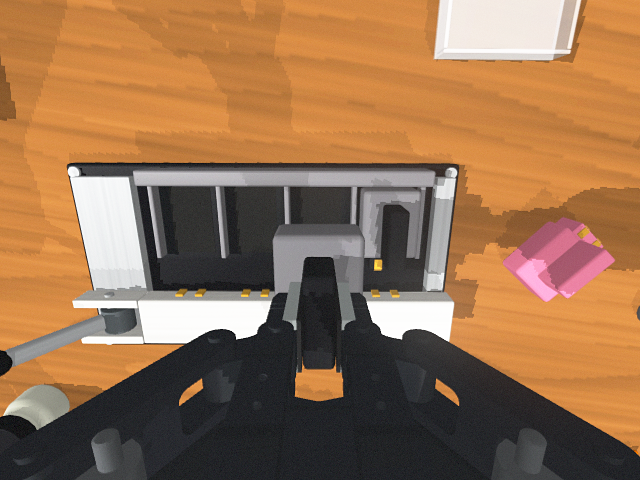

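```bash
python3 -m handwheel '0 3 0.8 0 -0.003 0.008 5;0 0 0 0 0 0 5;30 0 0 0 0 0 5;20 0 0 0 0 0 5;15 0 0 0 0 0 5;0 0 0 0 0 0 5;0 0 0 0 0 0 5;0 0 0 0 0 0 5'
python3 - <<'E'
from h import *
here(); go(dw(38,-27,12+50),DY-90)
np.savez('pics/w15.npz',*cam('wrist'));pic('wrist','w15')
E
```

```text
clock: 23.15
eef_pos: [0.5775, 0.1239, 0.256]
ee_rot: [90.3, 89.7, 9.6]
contact_force: [-0.4, 0.2, -0.9]
finger_gap: 0.0129
clk 23.15 pt [0.5785 0.1241 0.101 ] in dock mm [ 39.5 -27.9 101. ] jaw yaw -80.72 F [-0.4  0.2 -0.9] gap 0.012850526480418593
jaw -81 rotvec tool [-0.001 -0.    -0.006] -> j6 approx 81.0
jaw 99 rotvec tool [ 3.14  -0.009  0.   ] -> j6 approx 261.0
TCP now [0.5775 0.1239 0.256 ] target [0.5769 0.1247 0.217 ]
shift in present axes mm [39.  -0.8 -0.9]  in final axes mm [39.  -0.5 -0.9]
```

View pics/w15.png

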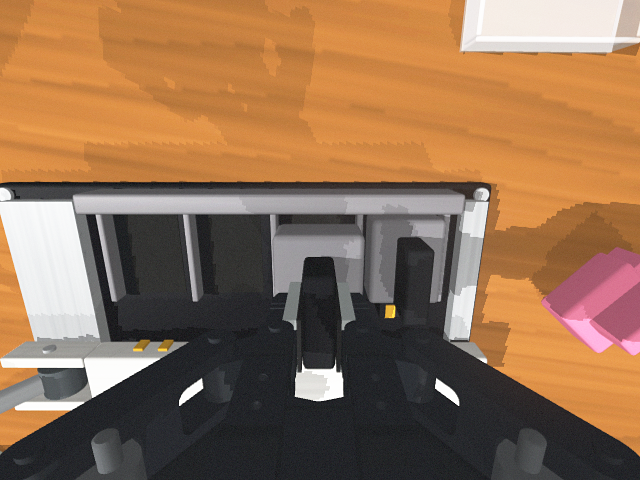

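```bash
python3 -m handwheel '0 -1 -0.8 0 0 0 5;15 0 0 0 0 0 5;12 0 0 0 0 0 5;7 0 0 0 0 0 5;4 0 0 0 0 0 5;0 0 0 0 0 0 5;0 0 0 0 0 0 5;0 0 0 0 0 0 5'
python3 - <<'E'
from h import *
here()
E
```

```text
clock: 23.87
eef_pos: [0.5764, 0.1252, 0.2176]
ee_rot: [93.1, 89.7, 12.4]
contact_force: [-1.0, 1.7, 2.7]
finger_gap: 0.0131
clk 23.8667 pt [0.5773 0.1254 0.0626] in dock mm [ 38.5 -26.4  62.6] jaw yaw -80.67 F [-1.   1.7  2.7] gap 0.013064939141756795
```

On the floor (Fz flipped from -1.6 to +2.7). Release, lift, look.

```bash
python3 -m handwheel '0 0 0 0 0 0 35;0 0 0 0 0 0 35;0 0 0 0 0 0 35;0 0 0 0 0 0 35;-30 0 0 0 0 0 35;-40 0 0 0 0 0 60;-40 0 0 0 0 0 70;0 0 0 0 0 0 70;0 0 0 0 0 0 70'
python3 - <<'E'
from h import *
here();pic('wrist','w16'); pic('top','t4',(330,185,470,295),5); go([.6044,-.2581,.2],34-90)
E
```

```text
clock: 24.62
eef_pos: [0.5766, 0.125, 0.3302]
ee_rot: [85.9, 89.4, 5.2]
contact_force: [-0.9, -0.6, -0.3]
finger_gap: 0.0698
clk 24.6167 pt [0.5783 0.1251 0.1752] in dock mm [ 39.5 -26.9 175.2] jaw yaw -80.67 F [-0.9 -0.6 -0.3] gap 0.06984895864594742
jaw -56 rotvec tool [-0.431  0.    -0.003] -> j6 approx 56.5
jaw 124 rotvec tool [ 2.711 -0.003 -0.   ] -> j6 approx 236.5
TCP now [0.5751 0.1249 0.3257] target [ 0.6044 -0.2581  0.355 ]
shift in present axes mm [-29.6 -33.1 382.7]  in final axes mm [ -29.3 -189.9  333.9]
```

View pics/w16.png

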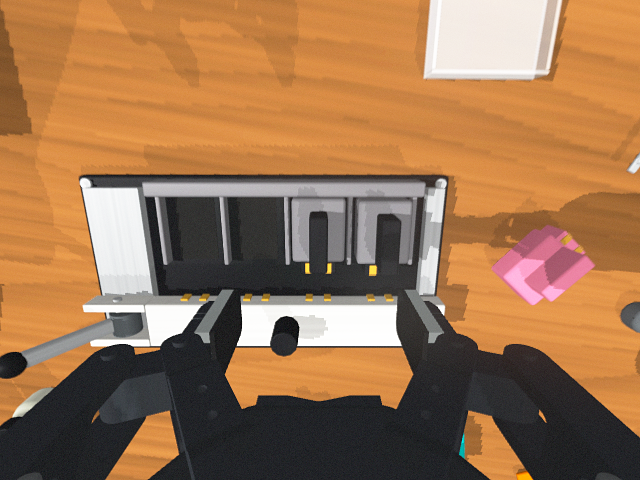

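View pics/t4_full.png

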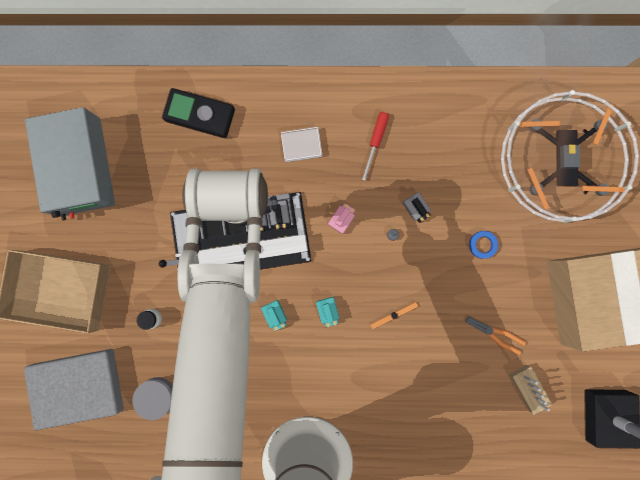

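Packs in bays 1 and 2; the third (417,207) is unmoved. Go over it.

```bash
python3 -m handwheel '-10 0 0 -0.108 0 0 70;-10 0 0 -0.108 0 0 70;-9 0 0 -0.108 0 0 70;0 0 0 -0.107 0 0 70'
python3 -m handwheel '0 -19 33.4 0 0 0 70;0 -19 33.4 0 0 0 70;0 -19 33.4 0 0 0 70;0 -19 33.4 0 0 0 70;0 -19 33.4 0 0 0 70;0 -19 33.4 0 0 0 70;0 -19 33.4 0 0 0 70;0 -19 33.4 0 0 0 70;0 -19 33.4 0 0 0 70;0 -19 33.4 0 0 0 70'
python3 -m handwheel '0 0 0 0 0 0 60;0 0 0 0 0 0 60;0 0 0 0 0 0 60;0 0 0 0 0 0 60'
python3 - <<'E'
from h import *
here(); np.savez('pics/w17.npz',*cam('wrist')); pic('wrist','w17')
im=cv2.imread('pics/w17.png')
cv2.imwrite('pics/w17c.png',cv2.resize(im[170:280,270:380],None,fx=6,fy=6,interpolation=cv2.INTER_CUBIC))
E
```

```text
clock: 25.05
eef_pos: [0.5754, 0.1249, 0.3552]
ee_rot: [74.2, 89.8, 18.6]
contact_force: [-0.1, 0.8, -0.3]
finger_gap: 0.0697
clock: 25.88
eef_pos: [0.6041, -0.2599, 0.3525]
ee_rot: [146.0, 89.8, 90.0]
contact_force: [0.1, 0.8, 0.4]
finger_gap: 0.07
clock: 26.22
eef_pos: [0.6047, -0.2569, 0.3539]
ee_rot: [114.4, 89.8, 58.5]
contact_force: [0.3, -0.2, -0.7]
finger_gap: 0.0603
clk 26.2167 pt [ 0.6049 -0.2564  0.1989] in dock mm [   3.7 -407.7  198.9] jaw yaw -55.91 F [ 0.3 -0.2 -0.7] gap 0.06025967316908595
```

View pics/w17.png

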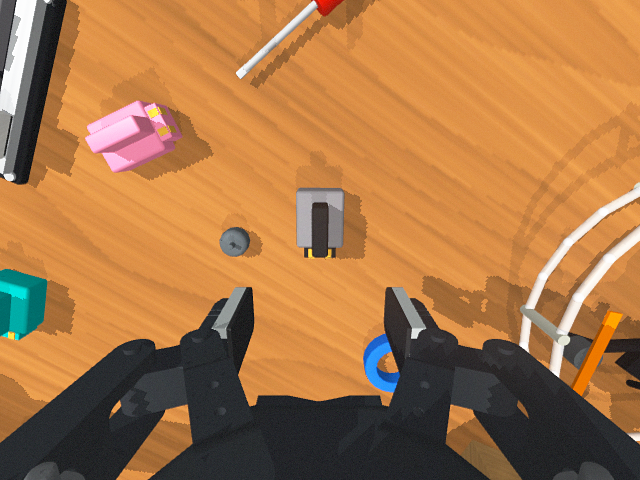

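View pics/w17c.png

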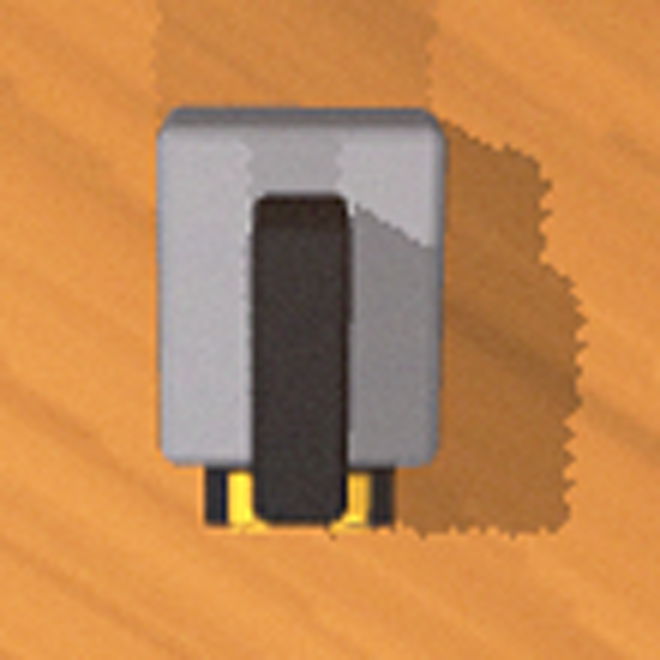

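Run:
```python
from h import *
z=np.load('pics/w17.npz');c=(z['arr_0'],z['arr_1'],z['arr_2'])
o=np.array([[157,130],[443,130],[438,465],[160,465],[252,220],[350,222],[347,522],[255,522]])/6+[270,170]
q=fitpack(c,o,[.604,-.258,.6])
go([q[0],q[1],.049],np.degrees(q[2])-90)
```

```text
pack [ 0.6049 -0.2577] yaw 34.0
[[-0.7, -1.1], [0.8, -1.1], [0.3, 0.5], [-0.1, 0.5], [-0.3, 0.3], [0.2, 0.0], [0.3, 0.2], [-0.6, 0.2]]
jaw -56 rotvec tool [ 0.001 -0.    -0.003] -> j6 approx 22.4
jaw 124 rotvec tool [-3.14e+00  5.00e-03 -1.00e-03] -> j6 approx -157.6
TCP now [ 0.6048 -0.2567  0.3544] target [ 0.6049 -0.2577  0.204 ]
shift in present axes mm [150.4  -1.    0.9]  in final axes mm [150.4  -0.5   0.8]
```

```bash
python3 -m handwheel '30 -0.5 0.8 0 0 -0.003 50;40 0 0 0 0 0 50;40 0 0 0 0 0 50;20 0 0 0 0 0 50;12 0 0 0 0 0 50;8.4 0 0 0 0 0 50;0 0 0 0 0 0 50;0 0 0 0 0 0 50'
python3 -m handwheel '0 0 0 0 0 0 5;0 0 0 0 0 0 5;0 0 0 0 0 0 5;0 0 0 0 0 0 5;0 0 0 0 0 0 5;0 0 0 0 0 0 5'
python3 - <<'E'
from h import *
here();
E
python3 -m handwheel '-15 0 0 0 0 0 5;-30 0 0 0 0 0 5;-35 0 0 0 0 0 5;-35 0 0 0 0 0 5;0 0 0 0 0 0 5;0 0 0 0 0 0 5'
python3 - <<'E'
from h import *
here(); go(dw(35,27,160),DY-90)
pic('wrist','w18')
E
```

```text
clock: 26.93
eef_pos: [0.6058, -0.2592, 0.2065]
ee_rot: [24.0, 89.8, -32.0]
contact_force: [0.7, 0.1, 0.5]
finger_gap: 0.0502
clock: 27.43
eef_pos: [0.6057, -0.2595, 0.2066]
ee_rot: [25.8, 89.8, -30.2]
contact_force: [-0.9, 2.0, 5.9]
finger_gap: 0.013
clk 27.4333 pt [ 0.6062 -0.2598  0.0516] in dock mm [   4.5 -411.2   51.6] jaw yaw -55.98 F [-0.9  2.   5.9] gap 0.012956361146938055
clock: 27.93
eef_pos: [0.6056, -0.2596, 0.3236]
ee_rot: [22.6, 89.6, -33.4]
contact_force: [0.8, 0.8, -2.1]
finger_gap: 0.0132
clk 27.9333 pt [ 0.6065 -0.2602  0.1686] in dock mm [   4.7 -411.6  168.6] jaw yaw -55.98 F [ 0.8  0.8 -2.1] gap 0.013218961778565672
jaw -81 rotvec tool [ 0.431  0.006 -0.004] -> j6 approx 47.0
jaw 99 rotvec tool [-2.711  0.006  0.008] -> j6 approx -133.0
TCP now [ 0.6056 -0.2596  0.3236] target [0.5651 0.1775 0.315 ]
shift in present axes mm [   6.6  211.  -384.9]  in final axes mm [   8.6   31.1 -437.9]
```

View pics/w18.png

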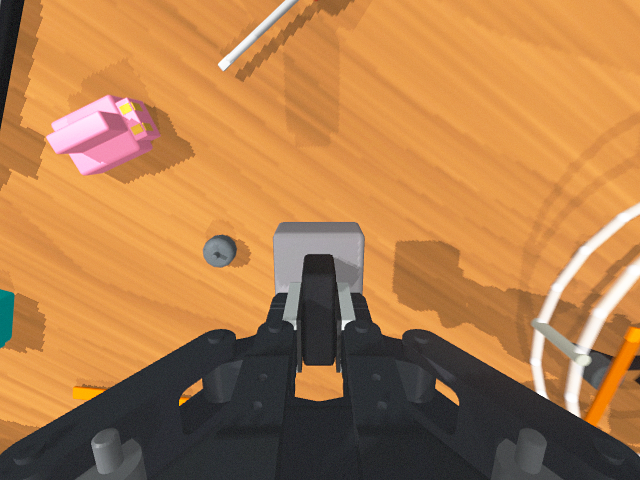

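```bash
python3 -m handwheel '0 0 0 0.108 0 0 5;0 0 0 0.108 0 0 5;0 0 0 0.108 0 0 5;0 0 0 0.107 0 0 5'
python3 -m handwheel '0 2.8 -39.8 0 0.006 -0.004 5;0 2.8 -39.8 0 0 0 5;0 2.8 -39.8 0 0 0 5;0 2.8 -39.8 0 0 0 5;0 2.8 -39.8 0 0 0 5;0 2.8 -39.8 0 0 0 5;0 2.8 -39.8 0 0 0 5;0 2.8 -39.8 0 0 0 5;0 2.8 -39.8 0 0 0 5;0 2.8 -39.8 0 0 0 5'
python3 -m handwheel '0 2.8 -39.9 0 0 0 5;0 0 0 0 0 0 5;0 0 0 0 0 0 5;0 0 0 0 0 0 5'
python3 - <<'E'
from h import *
here(); go(dw(38,27,12+51),DY-90)
pic('wrist','w19')
E
```

```text
clock: 28.32
eef_pos: [0.604, -0.2586, 0.3168]
ee_rot: [-133.5, 89.8, 145.6]
contact_force: [0.5, -0.8, -2.2]
finger_gap: 0.0126
clock: 29.15
eef_pos: [0.5665, 0.14, 0.319]
ee_rot: [-125.5, 89.4, 153.8]
contact_force: [0.2, -0.3, -3.0]
finger_gap: 0.0128
clock: 29.48
eef_pos: [0.5637, 0.1777, 0.3199]
ee_rot: [-125.2, 89.5, 154.1]
contact_force: [0.3, -0.4, -2.3]
finger_gap: 0.0131
clk 29.4833 pt [0.5625 0.1783 0.1649] in dock mm [ 32.5  28.2 164.9] jaw yaw -80.64 F [ 0.3 -0.4 -2.3] gap 0.013124333340923647
jaw -81 rotvec tool [ 0.    -0.005  0.007] -> j6 approx 86.3
jaw 99 rotvec tool [-3.141 -0.01  -0.007] -> j6 approx -93.7
TCP now [0.5637 0.1777 0.3199] target [0.5681 0.178  0.218 ]
shift in present axes mm [101.9   5.1   0.9]  in final axes mm [101.9   4.4   0.5]
```

View pics/w19.png

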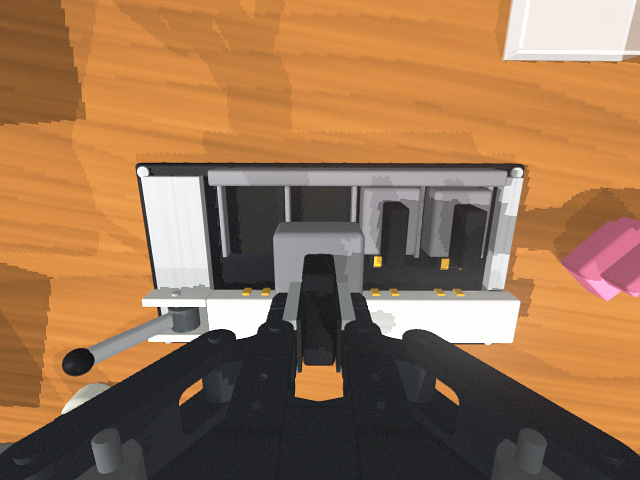

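```bash
python3 -m handwheel '0 1.5 0.5 0 -0.005 0.007 5;0 0 0 0 0 0 5;30 0 0 0 0 0 5;20 0 0 0 0 0 5;12 0 0 0 0 0 5;0 0 0 0 0 0 5;0 0 0 0 0 0 5;0 0 0 0 0 0 5'
python3 - <<'E'
from h import *
here(); go(dw(36,27,12+51),DY-90)
pic('wrist','w20')
E
```

```text
clock: 30.2
eef_pos: [0.567, 0.1776, 0.2614]
ee_rot: [89.5, 89.6, 8.8]
contact_force: [-0.6, -0.0, -1.7]
finger_gap: 0.0129
clk 30.2 pt [0.568  0.1777 0.1064] in dock mm [ 37.8  26.8 106.4] jaw yaw -80.70 F [-0.6 -0.  -1.7] gap 0.012859689551353219
jaw -81 rotvec tool [-0.001  0.    -0.007] -> j6 approx 86.4
jaw 99 rotvec tool [ 3.141 -0.01  -0.   ] -> j6 approx 266.4
TCP now [0.567  0.1776 0.2614] target [0.5661 0.1777 0.218 ]
shift in present axes mm [43.4 -1.1 -0.2]  in final axes mm [43.4 -0.8 -0.2]
```

View pics/w20.png

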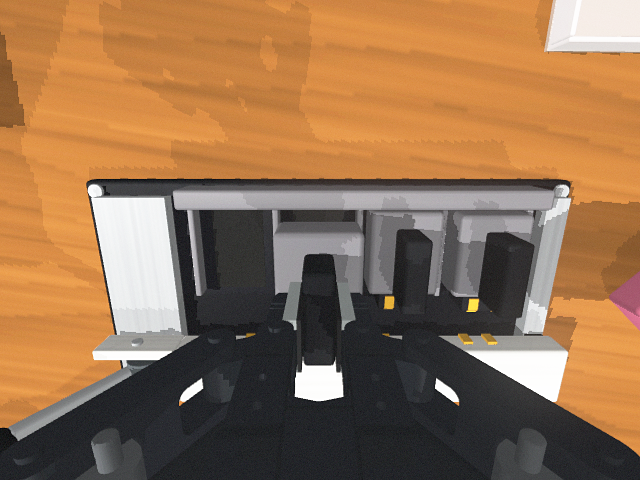

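```bash
python3 -m handwheel '0 -1.2 -0.5 0 0 0 5;18 0 0 0 0 0 5;14 0 0 0 0 0 5;7 0 0 0 0 0 5;4 0 0 0 0 0 5;0 0 0 0 0 0 5;0 0 0 0 0 0 5;0 0 0 0 0 0 5'
python3 - <<'E'
from h import *
here()
E
```

```text
clock: 30.92
eef_pos: [0.5655, 0.1783, 0.2186]
ee_rot: [91.0, 89.7, 10.3]
contact_force: [-2.8, 0.2, 6.0]
finger_gap: 0.0127
clk 30.9167 pt [0.5663 0.1785 0.0636] in dock mm [36.2 27.7 63.6] jaw yaw -80.66 F [-2.8  0.2  6. ] gap 0.012716152161345957
```

```bash
python3 -m handwheel '0 0 0 0 0 0 35;0 0 0 0 0 0 35;0 0 0 0 0 0 35;0 0 0 0 0 0 35;-30 0 0 0 0 0 35;-40 0 0 0 0 0 60;-40 0 0 0 0 0 60;0 0 0 0 0 0 60;0 0 0 0 0 0 60;0 0 0 0 0 0 60'
python3 - <<'E'
from h import *
here();np.savez('pics/w21.npz',*cam('wrist'));pic('wrist','w21'); pic('top','t5'); go(dw(-40,0,72),DY-90)
E
```

```text
clock: 31.75
eef_pos: [0.5645, 0.178, 0.3265]
ee_rot: [91.5, 89.8, 10.8]
contact_force: [-0.2, -0.4, -1.4]
finger_gap: 0.0597
clk 31.75 pt [0.5651 0.1781 0.1715] in dock mm [ 35.   27.6 171.5] jaw yaw -80.68 F [-0.2 -0.4 -1.4] gap 0.05972301059761356
jaw -81 rotvec tool [-0.    -0.    -0.001] -> j6 approx 86.5
jaw 99 rotvec tool [ 3.141e+00 -1.000e-03  0.000e+00] -> j6 approx 266.5
TCP now [0.564  0.1779 0.3248] target [0.4955 0.1387 0.227 ]
shift in present axes mm [ 97.8 -74.   27.6]  in final axes mm [ 97.8 -73.9  27.6]
```

View pics/w21.png

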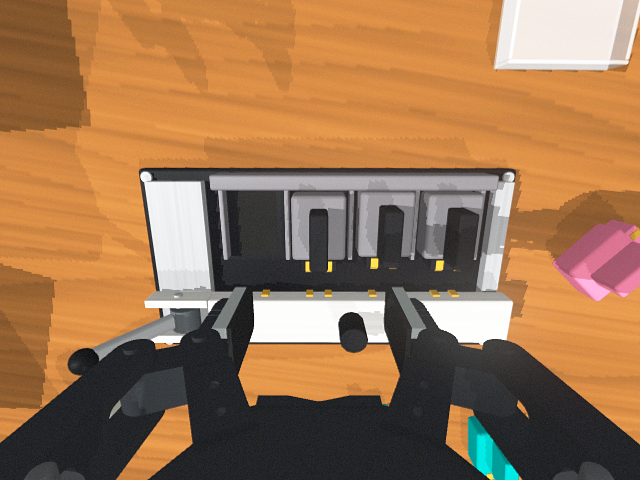

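View pics/t5.png

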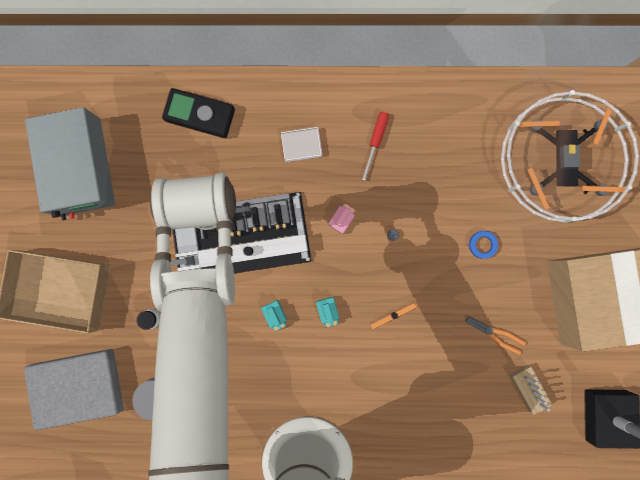

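```bash
python3 -m handwheel '0 -37 13.8 0 0 0 60;0 -36.9 13.8 0 0 0 60;0 0 0 0 0 0 60;30 0 0 0 0 0 60;25 0 0 0 0 0 60;0 0 0 0 0 0 60;0 0 0 0 0 0 60;0 0 0 0 0 0 60'
python3 - <<'E'
from h import *
here();pic('wrist','w22'); go(dw(-40,0,72),DY-90)
E
```

```text
clock: 32.52
eef_pos: [0.4968, 0.1389, 0.272]
ee_rot: [91.5, 89.8, 10.8]
contact_force: [-0.1, -0.0, 0.6]
finger_gap: 0.06
clk 32.5167 pt [0.4974 0.139  0.117 ] in dock mm [-38.1   0.  117. ] jaw yaw -80.67 F [-0.1 -0.   0.6] gap 0.05996427353692503
jaw -81 rotvec tool [-0.     0.    -0.006] -> j6 approx 82.8
jaw 99 rotvec tool [ 3.141 -0.009 -0.   ] -> j6 approx 262.8
TCP now [0.4971 0.1389 0.2728] target [0.4955 0.1387 0.227 ]
shift in present axes mm [45.8 -1.9 -0. ]  in final axes mm [45.8 -1.6 -0. ]
```

View pics/w22.png

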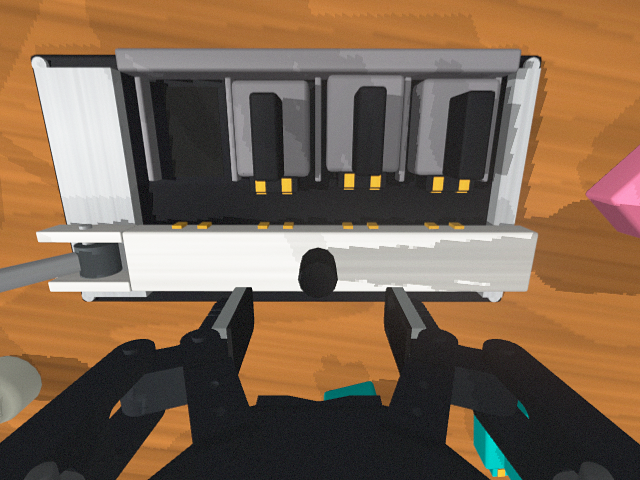

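```bash
python3 -m handwheel '20 -1.6 0 0 0 0 55;18 0 0 0 0 0 50;7.5 0 0 0 0 0 50;0 0 0 0 0 0 50;0 0 0 0 0 0 10;0 0 0 0 0 0 10;0 0 0 0 0 0 10;0 0 0 0 0 0 10;0 0 0 0 0 0 10' 40
python3 - <<'E'
from h import *
here(); pic('wrist','w23')
E
```

```text
clock: 33.32
eef_pos: [0.4958, 0.1392, 0.2278]
ee_rot: [98.8, 89.6, 18.1]
contact_force: [-1.9, 4.7, 6.3]
finger_gap: 0.0203
clk 33.3167 pt [0.4969 0.1396 0.0728] in dock mm [-38.5   0.6  72.8] jaw yaw -80.68 F [-1.9  4.7  6.3] gap 0.02032606174599338
```

View pics/w23.png

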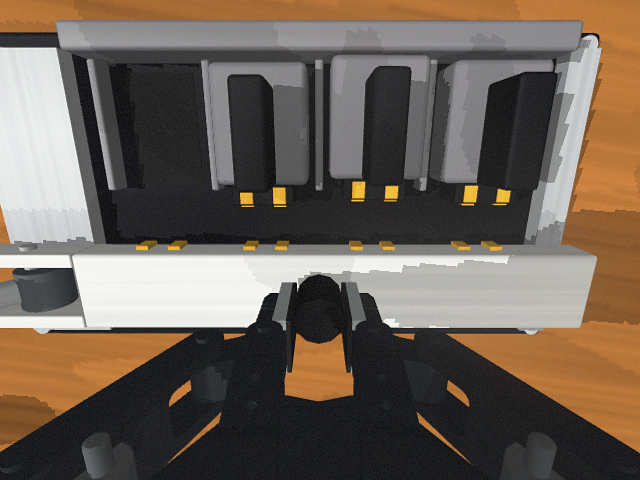

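```bash
python3 -m handwheel '-1.5 4 0 0 0 0 10;0 5 0 0 0 0 10;0 5 0 0 0 0 10;0 4 0 0 0 0 10;0 2 0 0 0 0 10;0 2 0 0 0 0 10;0 0 0 0 0 0 10;0 0 0 0 0 0 10'
python3 - <<'E'
from h import *
here()
E
python3 -m handwheel '0 2 0 0 0 0 10;0 2 0 0 0 0 10;0 1 0 0 0 0 10;0 0 0 0 0 0 10;0 0 0 0 0 0 10'
python3 - <<'E'
from h import *
here(); pic('wrist','w24')
E
```

```text
clock: 34.03
eef_pos: [0.5173, 0.1427, 0.2278]
ee_rot: [102.8, 89.7, 22.1]
contact_force: [-0.6, 5.3, 0.5]
finger_gap: 0.0204
clk 34.0333 pt [0.518  0.143  0.0728] in dock mm [-17.1   0.6  72.8] jaw yaw -80.68 F [-0.6  5.3  0.5] gap 0.020354077270876552
clock: 34.45
eef_pos: [0.5216, 0.1434, 0.2278]
ee_rot: [112.9, 89.8, 32.3]
contact_force: [-4.3, 4.8, 4.0]
finger_gap: 0.0207
clk 34.45 pt [0.522  0.1437 0.0728] in dock mm [-13.1   0.6  72.8] jaw yaw -80.67 F [-4.3  4.8  4. ] gap 0.020692276842810477
```

View pics/w24.png

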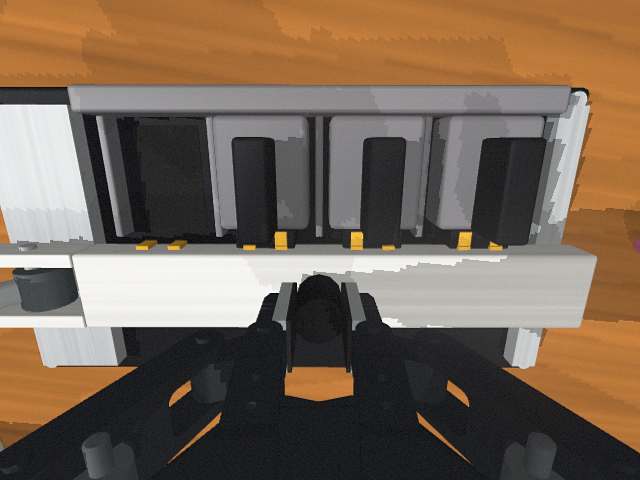

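```bash
python3 -m handwheel '0 1 0 0 0 0 10;0 0.5 0 0 0 0 10;0 0 0 0 0 0 10;0 0 0 0 0 0 10'
python3 -m handwheel '0 1 0 0 0 0 10;0 0.5 0 0 0 0 10;0 0 0 0 0 0 10;0 0 0 0 0 0 10'
python3 - <<'E'
from h import *
here()
E
```

```text
clock: 34.83
eef_pos: [0.5226, 0.1436, 0.2278]
ee_rot: [164.8, 89.9, 84.1]
contact_force: [-8.1, 2.5, 6.9]
finger_gap: 0.0202
clock: 35.17
eef_pos: [0.5232, 0.1438, 0.2277]
ee_rot: [-104.6, 89.8, 174.8]
contact_force: [-13.3, 1.7, 13.2]
finger_gap: 0.0201
clk 35.1667 pt [0.5227 0.1438 0.0727] in dock mm [-12.4   0.6  72.7] jaw yaw -80.64 F [-13.3   1.7  13.2] gap 0.020138411821028098
```

```bash
python3 -m handwheel '0 -1.5 0 0 0 0 10;0 0 0 0 0 0 10;0 0 0 0 0 0 50;0 0 0 0 0 0 50;0 0 0 0 0 0 50;0 0 0 0 0 0 50;-30 0 0 0 0 0 50;-40 0 0 0 0 0 30;-30 0 0 0 0 0 0;0 0 0 0 0 0 0'
python3 -m handwheel '0 0 0 -0.121 0 0 0;0 0 0 -0.121 0 0 0;0 0 0 -0.121 0 0 0;0 0 0 -0.121 0 0 0;0 0 0 -0.121 0 0 0;0 0 0 -0.121 0 0 0;0 0 0 -0.121 0 0 0;0 0 0 -0.121 0 0 0;0 0 0 -0.121 0 0 0;0 0 0 -0.121 0 0 0'
python3 -m handwheel '0 0 0 -0.121 0 0 0;0 0 0 -0.121 0 0 0;0 0 0 -0.12 0 0 0;0 0 0 0 0 0 0'
python3 - <<'E'
from h import *
here(173);np.savez('pics/w25.npz',*cam('wrist'));pic('wrist','w25'); go(dw(-14,222,88),DY,173)
E
```

```text
clock: 36.0
eef_pos: [0.5254, 0.1432, 0.3354]
ee_rot: [84.1, 89.0, 3.4]
contact_force: [0.8, -0.0, 1.0]
finger_gap: 0.0144
clock: 36.83
eef_pos: [0.5229, 0.143, 0.3272]
ee_rot: [16.8, 89.8, 5.8]
contact_force: [-0.5, -0.0, 0.3]
finger_gap: -0.0001
clock: 37.17
eef_pos: [0.5228, 0.143, 0.3273]
ee_rot: [-2.7, 89.8, 6.9]
contact_force: [0.3, 0.2, -0.4]
finger_gap: -0.0001
clk 37.1667 pt [0.5235 0.1431 0.1543] in dock mm [-11.6  -0.2 154.3] jaw yaw 9.55 F [ 0.3  0.2 -0.4] gap -0.00011827669795786418
jaw 9 rotvec tool [-0.002  0.004  0.   ] -> j6 approx -6.8
jaw 189 rotvec tool [ 3.14   0.    -0.006] -> j6 approx 173.2
TCP now [0.5228 0.143  0.3273] target [0.4851 0.362  0.261 ]
shift in present axes mm [ 66.3 222.2  -2.3]  in final axes mm [ 66.3 222.2  -1.6]
```

View pics/w25.png

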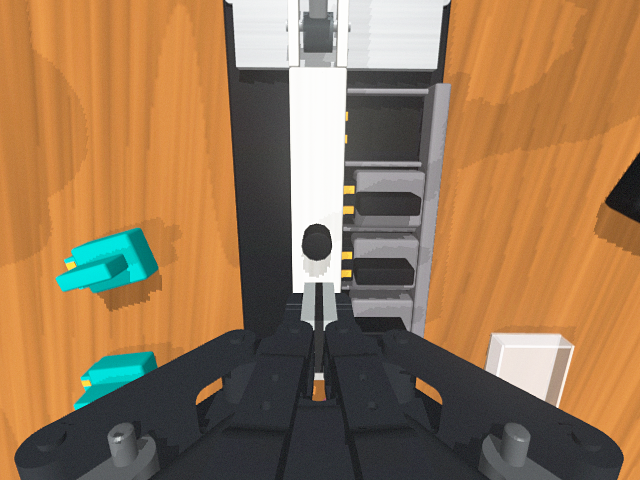

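```bash
python3 -m handwheel '0 37 -0.4 -0.002 0.004 0 0;0 37 -0.4 0 0 0 0;0 37 -0.4 0 0 0 0;0 37 -0.4 0 0 0 0;0 37 0 0 0 0 0;0 38 0 0 0 0 0;0 0 0 0 0 0 0;0 0 0 0 0 0 0'
python3 - <<'E'
from h import *
here(173);pic('scene','s2',(320,170,520,310),4);pic('wrist','w26'); go(dw(-14,222,88),DY,173)
E
```

```text
clock: 37.88
eef_pos: [0.4837, 0.3645, 0.3273]
ee_rot: [-69.4, 90.0, -59.9]
contact_force: [-0.6, -0.3, 0.1]
finger_gap: 0.0001
clk 37.8833 pt [0.4838 0.3644 0.1543] in dock mm [-14.9 224.7 154.3] jaw yaw 9.53 F [-0.6 -0.3  0.1] gap 7.640267854727568e-05
jaw 9 rotvec tool [ 0.001 -0.     0.001] -> j6 approx 16.0
jaw 189 rotvec tool [-3.141e+00 -1.000e-03 -0.000e+00] -> j6 approx -164.0
TCP now [0.4845 0.3624 0.3273] target [0.4851 0.362  0.261 ]
shift in present axes mm [66.3 -0.5  0.5]  in final axes mm [66.3 -0.5  0.5]
```

View pics/s2.png

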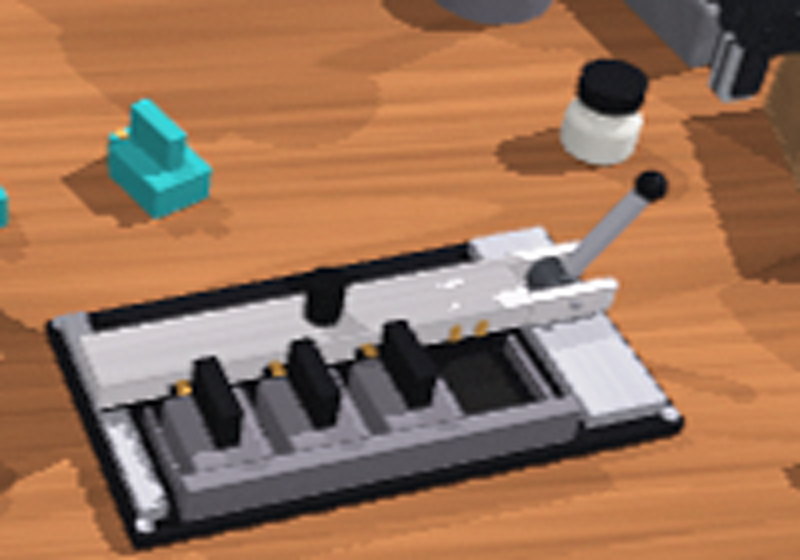

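View pics/w26.png

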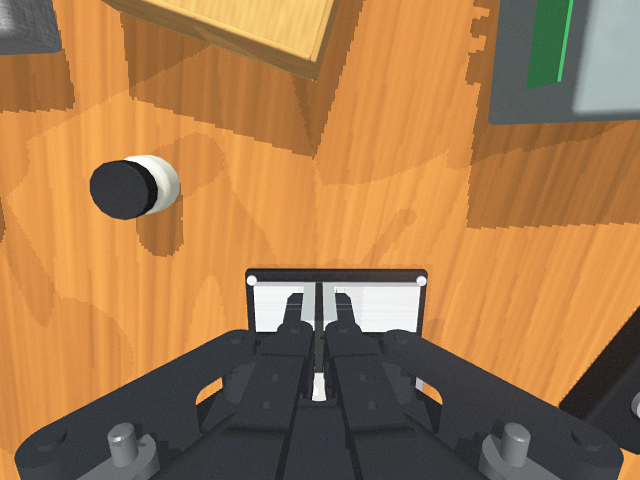

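```bash
python3 -m handwheel '30 0 0.5 0 0 0 0;26 0 0 0 0 0 0;10 0 0 0 0 0 0;0 0 0 0 0 0 0;0 0 0 0 0 0 0'
python3 - <<'E'
from h import *
here(173)
E
python3 -m handwheel '0 -7 0 0 0 0 0;0 -8 0 0 0 0 0;0 -8 0 0 0 0 0;0 -8 0 0 0 0 0;0 -8 0 0 0 0 0;0 -8 0 0 0 0 0;0 -8 0 0 0 0 0;0 -8 0 0 0 0 0;0 0 0 0 0 0 0;0 0 0 0 0 0 0'
python3 - <<'E'
from h import *
here(173)
E
```

```text
clock: 38.4
eef_pos: [0.4853, 0.3622, 0.2619]
ee_rot: [-157.3, 90.0, -147.9]
contact_force: [0.4, -0.5, 0.3]
finger_gap: -0.0
clk 38.4 pt [0.4852 0.3621 0.0889] in dock mm [-13.9 222.1  88.9] jaw yaw 9.41 F [ 0.4 -0.5  0.3] gap -3.636914589157689e-05
clock: 39.23
eef_pos: [0.4953, 0.3002, 0.2614]
ee_rot: [-157.2, 90.0, -147.7]
contact_force: [-1.2, -0.3, 0.1]
finger_gap: -0.0
clk 39.2333 pt [0.4952 0.3001 0.0884] in dock mm [-14.1 159.3  88.4] jaw yaw 9.46 F [-1.2 -0.3  0.1] gap -4.156177556278383e-05
```

```bash
python3 -m handwheel '0 -6 0 0 0 0 0;0 -6 0 0 0 0 0;0 -5 0 0 0 0 0;0 -4 0 0 0 0 0;0 -3 0 0 0 0 0;0 0 0 0 0 0 0;0 0 0 0 0 0 0'
python3 - <<'E'
from h import *
here(173)
E
python3 -m handwheel '0 -2 0 0 0 0 0;0 -2 0 0 0 0 0;0 -2 0 0 0 0 0;0 0 0 0 0 0 0;0 0 0 0 0 0 0'
python3 - <<'E'
from h import *
here(173); pic('wrist','w27');pic('scene','s3',(320,170,520,310),4)
E
```

```text
clock: 39.82
eef_pos: [0.4994, 0.2769, 0.2617]
ee_rot: [-24.8, 90.0, -15.3]
contact_force: [-0.9, -0.7, -0.2]
finger_gap: 0.0003
clk 39.8167 pt [0.4994 0.2769 0.0887] in dock mm [-13.7 135.7  88.7] jaw yaw 9.49 F [-0.9 -0.7 -0.2] gap 0.0003151457862257397
clock: 40.23
eef_pos: [0.5003, 0.2711, 0.2617]
ee_rot: [-43.4, 90.0, -33.9]
contact_force: [0.4, 0.6, 1.0]
finger_gap: -0.0001
clk 40.2333 pt [0.5003 0.2711 0.0887] in dock mm [-13.8 129.8  88.7] jaw yaw 9.50 F [0.4 0.6 1. ] gap -5.729580285552551e-05
```

View pics/s3.png

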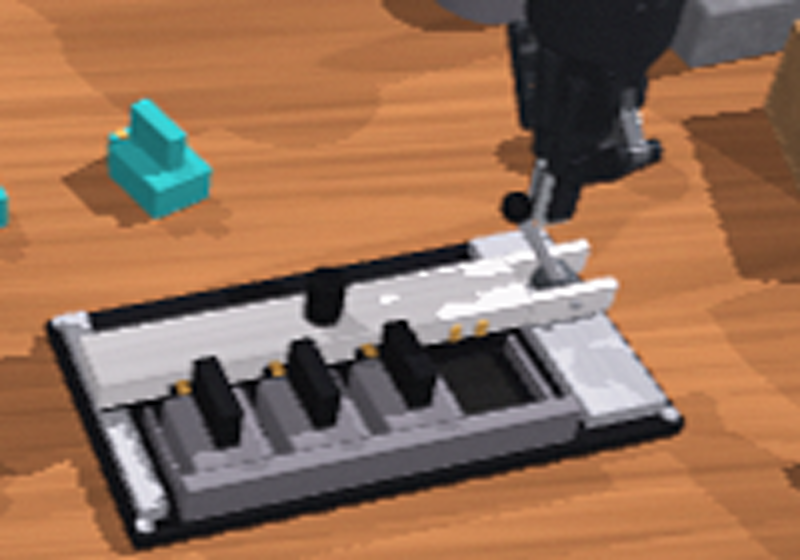

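Lever is leaning inward, not yet at the end; keep pushing while watching force.

```bash
python3 -m handwheel '0 -2 0 0 0 0 0;0 -2 0 0 0 0 0;0 -2 0 0 0 0 0;0 0 0 0 0 0 0;0 0 0 0 0 0 0'
python3 -m handwheel '0 -2 0 0 0 0 0;0 -2 0 0 0 0 0;0 0 0 0 0 0 0;0 0 0 0 0 0 0'
python3 - <<'E'
from h import *
here(173)
E
```

```text
clock: 40.75
eef_pos: [0.5011, 0.2659, 0.2618]
ee_rot: [80.3, 89.9, 89.7]
contact_force: [-0.3, 5.3, 0.5]
finger_gap: -0.0
clock: 41.08
eef_pos: [0.5013, 0.2639, 0.2621]
ee_rot: [80.9, 89.5, 90.4]
contact_force: [-2.5, 16.5, -0.1]
finger_gap: -0.0002
clk 41.0833 pt [0.5013 0.2653 0.0891] in dock mm [-13.8 124.   89.1] jaw yaw 9.47 F [-2.5 16.5 -0.1] gap -0.00018215414255259987
```

```bash
python3 -m handwheel '0 -1.5 0 0 0 0 0;0 -1 0 0 0 0 0;0 0 0 0 0 0 0;0 0 0 0 0 0 0;0 0 0 0 0 0 0'
python3 - <<'E'
from h import *
here(173)
E
python3 -m handwheel '0 10 0 0 0 0 0;0 20 0 0 0 0 0;0 25 0 0 0 0 0;-40 0 0 0 0 0 0;-40 0 0 0 0 0 0;0 -15 0 0 0 0 0;0 0 0 0 0 0 0;0 0 0 0 0 0 0;0 0 0 0 0 0 0'
python3 - <<'E'
from h import *
here(173);np.savez('pics/w28.npz',*cam('wrist')); pic('wrist','w28');pic('scene','s4',(320,170,520,310),4)
E
```

```text
clock: 41.5
eef_pos: [0.5013, 0.2628, 0.2622]
ee_rot: [81.3, 89.3, 90.7]
contact_force: [-3.5, 22.8, -0.5]
finger_gap: -0.0002
clk 41.5 pt [0.5013 0.2648 0.0892] in dock mm [-13.8 123.5  89.2] jaw yaw 9.46 F [-3.5 22.8 -0.5] gap -0.00015560784076806413
clock: 42.25
eef_pos: [0.4952, 0.2982, 0.3403]
ee_rot: [-174.2, 89.9, -164.7]
contact_force: [-0.7, -1.0, -0.2]
finger_gap: 0.0002
clk 42.25 pt [0.4948 0.2981 0.1673] in dock mm [-14.9 157.4 167.3] jaw yaw 9.48 F [-0.7 -1.  -0.2] gap 0.0002097402932132294
```

View pics/s4.png

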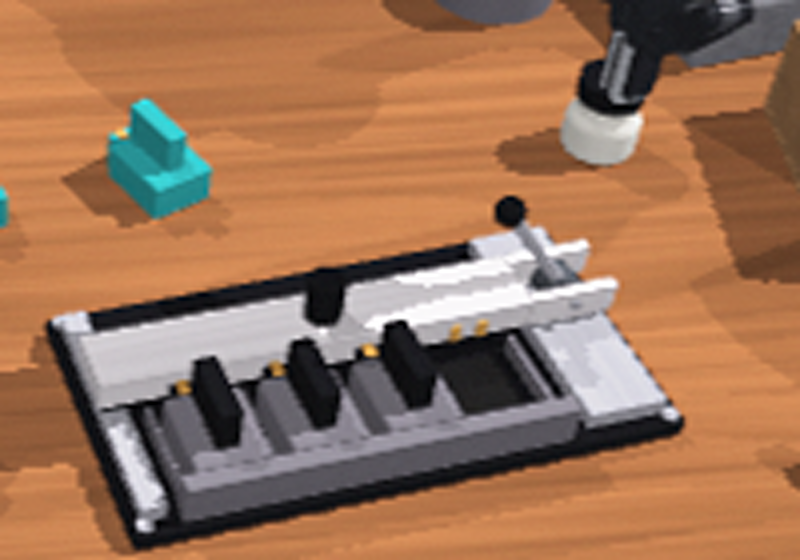

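View pics/w28.png

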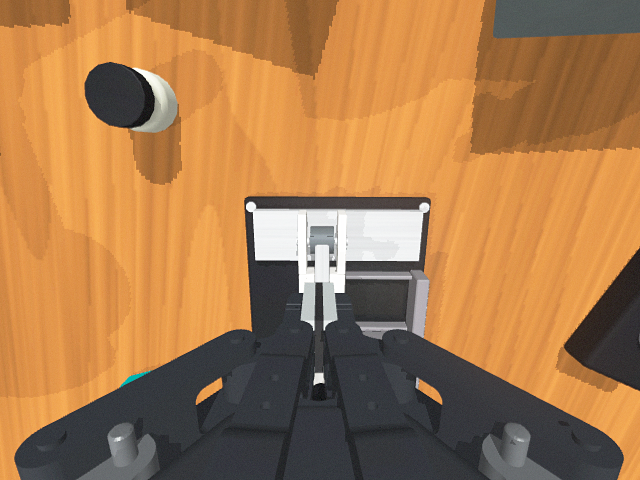

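```bash
python3 -m handwheel '-30 0 -30 0 0 0 0;-30 -20 -30 0 0 0 0;0 -35 -20 0 0 0 0;0 -35 0 0 0 0 0;0 -30 0 0 0 0 0;0 0 0 0 0 0 0;0 0 0 0 0 0 0;0 0 0 0 0 0 0;0 0 0 0 0 0 0'
python3 - <<'E'
from h import *
c=cam('scene'); np.set_printoptions(suppress=True)
for y,z in((104,98),(107,100),(112,103)): print(y,proj(c,dw(-14,y,z)).round(1))
here(173);c=cam('wrist'); pic('wrist','w29')
for y,z in((104,98),(107,100),(112,103)): print(y,proj(c,dw(-14,y,z)).round(1))
print('knob top',proj(c,dw(-14,0,74)),proj(c,dw(70,0,24)))
pic('scene','s5'); pic('top','t6')
E
```

```text
clock: 43.1
eef_pos: [0.4399, 0.1704, 0.3973]
ee_rot: [150.5, 89.9, 160.0]
contact_force: [0.2, 0.1, -0.9]
finger_gap: 0.0002
104 [[446.8 221.4]]
107 [[448.2 220.5]]
112 [[450.6 219.1]]
clk 43.1 pt [0.4397 0.1705 0.2243] in dock mm [-89.9  40.4 224.3] jaw yaw 9.57 F [ 0.2  0.1 -0.9] gap 0.00021615620180818226
104 [[414.5 153.5]]
107 [[415.5 149.6]]
112 [[417.2 142.9]]
knob top [[398.06101606 266.67500467]] [[464.96313141 250.39146854]]
```

View pics/w29.png

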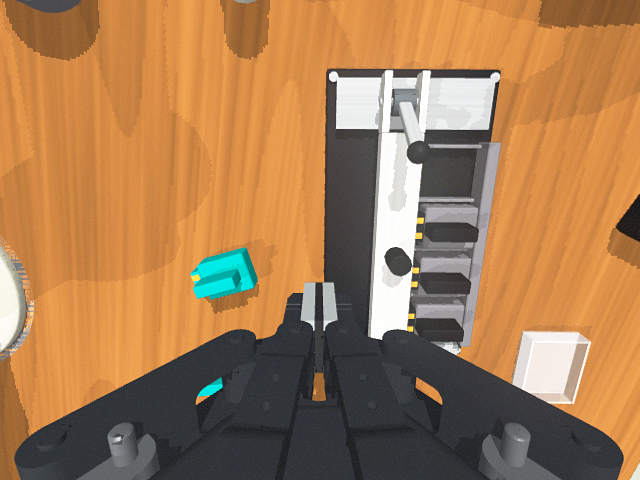

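View pics/s5.png

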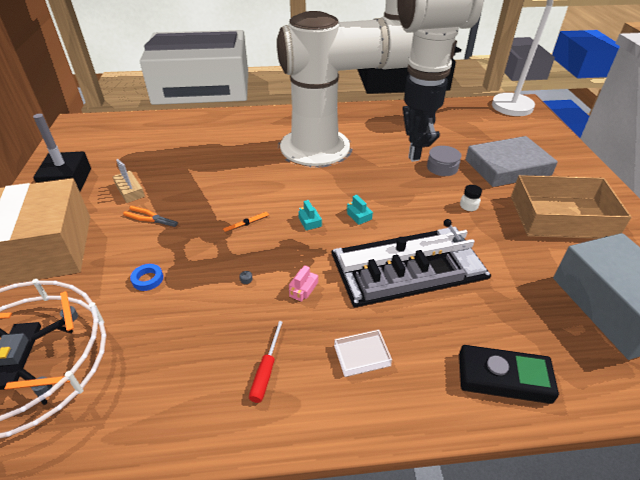

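View pics/t6.png

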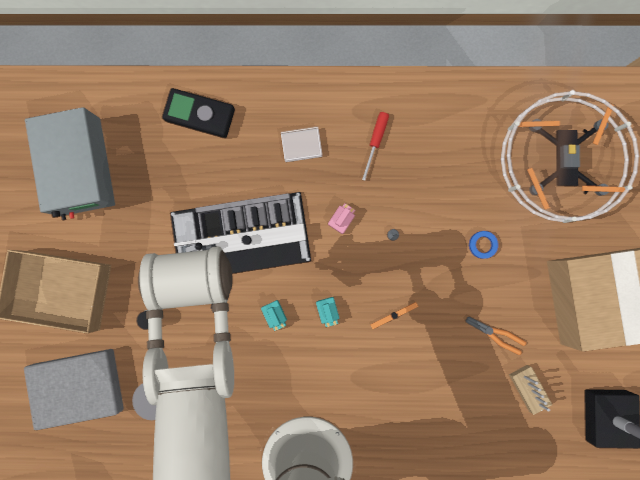

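Run:
```python
import cv2
im=cv2.imread('pics/w29_full.png');cv2.imwrite('pics/w29c.png',cv2.resize(im[60:360,320:510],None,fx=2,fy=2,interpolation=cv2.INTER_CUBIC))
```

```text
(no output)
```

View pics/w29c.png

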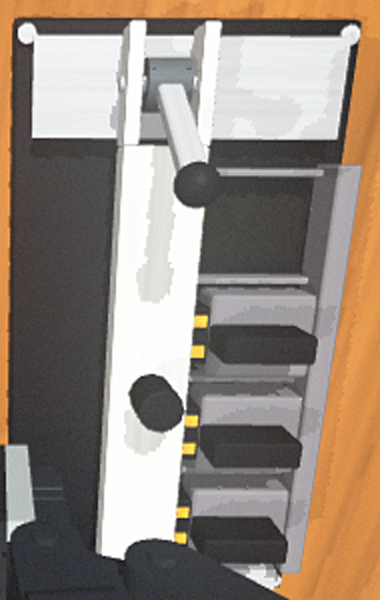

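Run:
```python
from cell import bot
print(bot.close_job())
```

```text
the job is handed in; nothing more can be done
None
```

The job is done and handed in at about 43 s of the 210 s allowed. There were three packs on the bench; I saw no fourth. No verdict was reported.

**What I did, in order:**
1. Flipped the cam lever out, then drew the bar back until it hit its stop (27 N).
2. Laid the three grey packs in bays 1, 2 and 3, rib up and terminals towards the bar. Bay 4 is empty.
3. Slid the bar up 26 mm until it pressed on the packs with about 13 N.
4. Flipped the lever back over until it stopped, pushing with about 23 N.

**Last checks:**
- **Lever:** the ball is within 1–2 mm of where it should be when locked, in both the wrist and scene pictures.
- **Packs:** all three look pinned between bar and fence.
- **Bench:** the pink and turquoise look-alikes and the other bench items looked unmoved. The jar was partly hidden by the arm in the last overhead picture, but the scene camera shows it standing.
- **Arm:** it was clear of everything at hand-in.

**What disagreed:**
- My first dock position was about 2 mm off along the slide, so I corrected it when placing the first pack. That pack touched the fence at about 3 N before I backed it off.
- I saw no pack get knocked during the run.
- I did not test the lock by pulling on the bar.

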